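# Snap a circuit board onto its standoffs in a sprung tray

### The job

Lift the green circuit board by its heat sink, lay it the right way round over the four white snap standoffs in the open grey case, and press it down beside each hole until all four have clicked through and the board sits fully home on every standoff. The standoffs' tray is sprung: press firmly enough to make each one click, but never so hard that the tray is driven down onto its stop; keep the board roughly level throughout, leave the other things on the bench alone, and let go at the end.

Things in the scene. Friction and masses are not known exactly. Their poses are not given: they have to be found in the camera images.
- heatsink (a point): centre of the finned aluminium heat sink on the board, the handle for carrying it: flat-sided, 34 mm wide along x, 60 mm long along y, 38 mm high; this centre is 24 mm above the board's underside and 15 mm from the board's middle towards its -y end. Board axes: x along its 110 mm side, y along its 180 mm side, z up out of the component face
- board_mid (a point): middle of the circuit board's underside, board axes. The board is dark green, 110 x 180 x 5 mm, 0.2 to 0.4 kg, loose, lying flat on the bench at the start, component side up, flat underneath; four 12.5 mm holes match the standoffs one way round only. Highest parts besides the heat sink: two capacitors, 18 mm
- tray (a joint): how far the aluminium tray (150 x 220 mm, floating in the open grey case) is pushed down on its springs, m: 0 at rest, 0.012 on its stop. It takes about 4 N to start it moving and about 2.5 N more per mm; it only moves up and down, and springs back. A hole laid over a head first rests about 12 mm above the shoulder; a push of 10 to 18 N beside it squeezes the barbs until they spring out over the board and hold it. All four at once need more push than the springs bear
- hole0 (a point): centre of board hole 0 at the board's underside, at board x +42, y +48 mm from the board's middle; board axes; goes over standoff 0
- press0 (a point): bare patch on the board's upper face beside hole 0, at board x +40, y +24 mm, 5 mm above the underside; clear for 20 mm along x and 12 mm along y either side: the place to press down to drive hole 0 over its standoff
- standoff0 (a point): white nylon snap standoff 0, at tray x +42, y +48 mm: centre of its shoulder (18 mm across), 38 mm above the bench at rest, where the board's underside rests when home; axes as the fitted board's. Above it a 9 mm neck and a tapered split head, 17 mm across its barbs, tip 20.5 mm above the shoulder
- hole1 (a point): centre of board hole 1 at the board's underside, at board x -42, y +75 mm from the board's middle; board axes; goes over standoff 1
- press1 (a point): bare patch on the board's upper face beside hole 1, at board x -40, y +51 mm, 5 mm above the underside; clear for 20 mm along x and 12 mm along y either side: the place to press down to drive hole 1 over its standoff
- standoff1 (a point): white nylon snap standoff 1, at tray x -42, y +75 mm: centre of its shoulder (18 mm across), 38 mm above the bench at rest, where the board's underside rests when home; axes as the fitted board's. Above it a 9 mm neck and a tapered split head, 17 mm across its barbs, tip 20.5 mm above the shoulder
- hole2 (a point): centre of board hole 2 at the board's underside, at board x -42, y -75 mm from the board's middle; board axes; goes over standoff 2
- press2 (a point): bare patch on the board's upper face beside hole 2, at board x -40, y -51 mm, 5 mm above the underside; clear for 20 mm along x and 12 mm along y either side: the place to press down to drive hole 2 over its standoff
- standoff2 (a point): white nylon snap standoff 2, at tray x -42, y -75 mm: centre of its shoulder (18 mm across), 38 mm above the bench at rest, where the board's underside rests when home; axes as the fitted board's. Above it a 9 mm neck and a tapered split head, 17 mm across its barbs, tip 20.5 mm above the shoulder
- hole3 (a point): centre of board hole 3 at the board's underside, at board x +42, y -75 mm from the board's middle; board axes; goes over standoff 3
- press3 (a point): bare patch on the board's upper face beside hole 3, at board x +40, y -51 mm, 5 mm above the underside; clear for 20 mm along x and 12 mm along y either side: the place to press down to drive hole 3 over its standoff
- standoff3 (a point): white nylon snap standoff 3, at tray x +42, y -75 mm: centre of its shoulder (18 mm across), 38 mm above the bench at rest, where the board's underside rests when home; axes as the fitted board's. Above it a 9 mm neck and a tapered split head, 17 mm across its barbs, tip 20.5 mm above the shoulder
- case: the open grey instrument case, fixed to the bench, 170 x 240 mm, walls 30 mm high (lower than the seated board); origin at the centre of its underside, axes as the tray's and the fitted board's
- screwdriver: black-handled screwdriver lying on the bench, 190 mm long; leave alone
- spool: grey solder spool standing on the bench, 50 mm across, 40 mm high, origin under its centre; leave alone
- pliers: pliers lying on the bench, about 150 mm long; leave alone
- screw_tray: small grey divided tray, 110 x 90 x 25 mm; leave alone

How it is judged (in metres and radians):
On the way, in this order (a step that is already met when the one before it is completed fails the run):
1. the board is laid over the four standoffs, each hole around its own head (horizontal distance between hole0 and standoff0 below 0.004 m and horizontal distance between hole1 and standoff1 below 0.004 m and horizontal distance between hole2 and standoff2 below 0.004 m and horizontal distance between hole3 and standoff3 below 0.004 m and z of hole0 in the frame of standoff0 below 0.018 m and z of hole1 in the frame of standoff1 below 0.018 m and z of hole2 in the frame of standoff2 below 0.018 m and z of hole3 in the frame of standoff3 below 0.018 m), for 0.1 s.
2. all four standoffs have clicked through and the board lies on every shoulder (horizontal distance between hole0 and standoff0 below 0.004 m and horizontal distance between hole1 and standoff1 below 0.004 m and horizontal distance between hole2 and standoff2 below 0.004 m and horizontal distance between hole3 and standoff3 below 0.004 m and z of hole0 in the frame of standoff0 below 0.0025 m and z of hole1 in the frame of standoff1 below 0.0025 m and z of hole2 in the frame of standoff2 below 0.0025 m and z of hole3 in the frame of standoff3 below 0.0025 m), for 0.2 s.
At the end, for the whole second after the job is handed in: every hole is within 4 mm of its standoff's axis and the board's underside within 2.5 mm of every shoulder (a hole that has not clicked stands 6 mm or more above it), and the tray has sprung back to within 4 mm of its rest height (all of step 2 and value of joint tray below 0.004 m); the robot touches nothing.
It fails at once if the tray is driven down onto its stop (more than 11.5 mm) (value of joint tray above 0.0115 m).
It fails at once if the board is tipped more than 25 degrees (angle between heatsink's own z axis and vertical above 0.436 rad).
It fails at once if another thing on the bench is pushed more than 30 mm (distance of any of screwdriver, spool, pliers, screw_tray from where it was at the start of the episode above 0.03 m).
It also fails if it takes over 64 s, if anything falls off the work surface, if the arm or the gripper's body presses on something with over 40 N, if the wrist force passes 120 N, or if a joint passes its speed limit or range.

### The arm

A 7-joint arm with a two-finger parallel gripper is mounted at the origin on the work surface. World frame = base frame: x ahead of the robot, y to its left, z up, the work surface at z = 0. Lengths are in mm, angles in rad, forces in N, time in s.
With the tool pointing down it reaches from about 400 to 875 mm from the base axis. Payload 4.4 kg.
Tool frame: the origin (TCP) lies midway between the tips of the shut fingers; the grasp point (between the pads) lies 19 mm behind it; x points along the fingers, y is the direction in which the jaws open and shut, and the axes are right-handed (so a half turn about x gives the same grasp; the last joint's range is limited). The gripper opens to 85 mm and grips with 20 to 120 N. Pads are 22 mm wide; open, the fingers measure 114 mm over their backs; the gripper's body (76 mm by 85 mm) begins 54 mm behind the grasp point. The pads swing forward as they close: fully open they stand 13 mm farther back than shut.
Start: joints at [1.13, 0.628, 0.038, 1.517, -0.027, 0.996, -0.02], TCP at [237.984, -604.881, 231.313] pointing down, gripper open.
Joint ranges: [-3.06, 3.06], [-0.37, 2.12], [-1.25, 1.32], [0.18, 2.47], [-1.1, 4.24], [0.23, 1.98], [-2.94, 2.94]. Speed limits (rad/s): [2.57, 2.57, 3.14, 3.14, 3.14, 3.14, 3.14].

### API

Orientations are given as [roll, pitch, yaw] about the fixed x, y, z axes, in that order (R = Rz(yaw) Ry(pitch) Rx(roll)).
In Python, from cell import ctrl gives the robot as it stands.
- The arm moves only by the tool arm_command, never from a script. Its argument "series" is a list of rows, each a list of 7 numbers: the opening, from 0 (shut) to 1 (fully open), then the shift along the world's x, y, z in cm, then the turn, a rotation vector about the world's x, y, z in degrees. In form: [[claw, x, y, z, rx, ry, rz], ...]. A call has 1 to 20 rows; each row shifts and turns the commanded pose from where the row before left it; what a row does not reach is not made up. A row lasts 1/12 s, in which the tool goes at most 41.7 mm and 7.16 degrees, less where a joint would pass 70% of its speed; a pose out of reach is approached as far as the arm can. A call with a gripper value outside its range is refused whole. The fingers move at their own pace and stop on an object; the grip force is fixed at half the most. Time passes only in rows, so rows that do not move let the fingers close. It gives the time, the measured TCP pose, the force and the opening at its end, in the units of the state.
- ctrl.read_state(): the state, without advancing time (a new reading comes with each control period).
- ctrl.get_image(name): name is "side" or "top" or "wrist"; returns the picture (384x512x3 uint8, blue, green, red); there is no depth.
- ctrl.calibration(name): a dict with "fovy" (degrees; the focal length in pixels is half the picture's height over the tangent of half this angle, whatever the lens; pixels are square), "cx", "cy" (the principal point, pixels), "cam_to_world" (4x4, takes a point from camera to world coordinates); the wrist camera has in their place "T_tool_cam" (4x4, takes a point from camera to tool coordinates, whose origin is the TCP and whose axes are the tool frame's). Camera axes: x right, y up, looking along -z (the intrinsics and any distortion apply to the point x, -y, -z); pixel columns grow to the right and rows downward; lengths in mm; the calibration is good to about 2 mm. A picture is of the moment at which its call begins: read the wrist's pose just before it. calibration takes no time and is no camera call.
- ctrl.finish_job(): hands the job in, once; it reports no verdict.
Trained networks look in the newest picture that a camera, given by its name, has taken for a name from the list of things; names that differ only in an ending like _2 or _b are one class to them, and where a whole thing is asked for, a point or a joint stands for the part that bears it (a point fixed in the world has none). Each returns a list of dicts, best first, with "conf" (0 to 1); they miss things now and then, are a little off and sometimes report something else, mostly with a low value. They report only what shows in the picture. A call takes as long as a camera call.
- ctrl.spot_in(label, camera): "centre" ([x, y, z] in mm, in world coordinates, good to about 4 mm: the middle of the surface that is visible of it).
The state is a dict: "clock": time; "qpos": joint angles; "qd": joint speeds; "tau": joint torques, N m; "eef_pos": TCP position; "tool_rot": TCP orientation; "force": force on the tool from outside, world axes, zero at the start; "torque": the same for the moment, N m; "width": finger opening in mm.
Only numpy, scipy, OpenCV 4.12 (cv2) and the standard library are available. Lean on these libraries where they do the work, as an engineer would, in place of code of your own. Each camera call takes 0.05 s, during which the arm holds its last target.

## Working session

There is one attempt and no reset: what is moved stays moved. The work goes in short steps, Python scripts to look and compute and a tool call to move; the robot and the scene stay as the last step left them, time stands still between calls to the robot, and variables do not carry over. Pictures are saved under pics/ and viewed, and the job is handed in when it is done.

Besides the shell and the picture viewer there is one more tool, called after "Emit:" as a command line: name --pt "numbers of a row" for each row, then --argument value for the rest. arm_command: Moves the arm, as the interface text tells. Its arguments: {"type":"object","properties":{"series":{"type":"array"}},"required":["series"]}

```bash
mkdir -p pics; ls; python3 - <<'E'
from cell import ctrl
import cv2
s=ctrl.read_state()
for k in s: print(k,s[k])
for n in ("top","side","wrist"):
    cv2.imwrite(f"pics/{n}0.png",ctrl.get_image(n)); print(n,ctrl.calibration(n))
E
```

```text
pics
clock 0.0
qpos [ 1.13020867  0.62936896  0.03844928  1.51835554 -0.02699694  0.99630693
 -0.01997511]
qd [ 8.56016395e-04  1.17768017e-03  9.94952874e-06  1.32894533e-03
 -9.37220822e-04 -1.30047833e-03  8.70671689e-04]
tau [-7.14262351e-04 -5.63408446e+01  1.22562837e+00 -1.93448907e+01
  1.08122971e-02  1.04656059e-02  1.13347821e-05]
eef_pos [ 237.74254424 -604.29133379  230.37842015]
tool_rot [-1.55349849  1.5688758   1.96290272]
force [-0.84368983  0.43009808 -0.24908616]
torque [ 0.0191914  -0.02148071 -0.00428604]
width 85.2581367990843
top {'fovy': 57.41697592083694, 'cx': 258.92423282943986, 'cy': 190.83571610449692, 'cam_to_world': array([[-2.47697003e-02,  9.94234831e-01, -1.04324311e-01,
         4.41743408e+02],
       [-9.99684749e-01, -2.42055693e-02,  6.67027236e-03,
         1.36481066e+01],
       [ 4.10658777e-03,  1.04456644e-01,  9.94520963e-01,
         1.09571215e+03],
       [ 0.00000000e+00,  0.00000000e+00,  0.00000000e+00,
         1.00000000e+00]])}
side {'fovy': 50.80732942398214, 'cx': 256.49757765101344, 'cy': 199.35050541261703, 'cam_to_world': array([[-9.11235700e-01,  2.35427829e-01, -3.37969283e-01,
         9.68137689e+01],
       [-4.11799171e-01, -5.37519895e-01,  7.35862626e-01,
         9.22287699e+02],
       [-8.42267336e-03,  8.09719766e-01,  5.86756303e-01,
         7.95158661e+02],
       [ 0.00000000e+00,  0.00000000e+00,  0.00000000e+00,
         1.00000000e+00]])}
wrist {'fovy': 64.53484384610607, 'cx': 256.5858236944429, 'cy': 191.6070371303831, 'T_tool_cam': array([[ 2.21365899e-03,  3.11423363e-01, -9.50268693e-01,
        -1.42095104e+02],
       [ 9.99995975e-01, -2.37611258e-03,  1.55079623e-03,
        -2.70613390e-01],
       [-1.77499122e-03, -9.50268301e-01, -3.11427369e-01,
        -7.95623531e+01],
       [ 0.00000000e+00,  0.00000000e+00,  0.00000000e+00,
         1.00000000e+00]])}
```

View pics/top0.png

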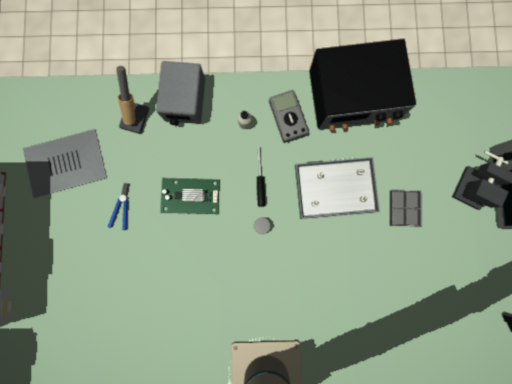

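View pics/side0.png

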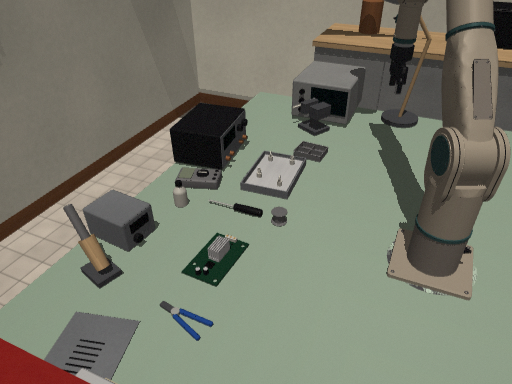

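View pics/wrist0.png

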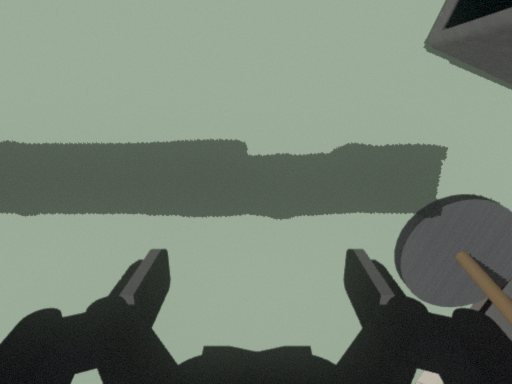

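```bash
cat > h.py <<'E'
import numpy as np, cv2
from cell import ctrl
from scipy.spatial.transform import Rotation as R
def cam(n):
    c=ctrl.calibration(n); f=192/np.tan(np.radians(c['fovy']/2))
    if n=='wrist':
        s=ctrl.read_state(); T=np.eye(4); T[:3,:3]=R.from_euler('xyz',s['tool_rot']).as_matrix(); T[:3,3]=s['eef_pos']
        M=T@c['T_tool_cam']
    else: M=c['cam_to_world']
    return f,c['cx'],c['cy'],np.array(M)
def p2w(C,u,v,z):
    f,cx,cy,M=C
    d=M[:3,:3]@np.array([(u-cx)/f,-(v-cy)/f,-1]); o=M[:3,3]
    return o+d*(z-o[2])/d[2]
def w2p(C,P):
    f,cx,cy,M=C
    q=M[:3,:3].T@(np.asarray(P,float)-M[:3,3])
    return cx+f*q[0]/-q[2], cy+f*q[1]/q[2]
def crop(img,x0,y0,x1,y1,k,fn):
    cv2.imwrite(fn,cv2.resize(img[y0:y1,x0:x1],None,fx=k,fy=k,interpolation=cv2.INTER_CUBIC))
E
python3 - <<'E'
from h import *
im=cv2.imread('pics/top0.png')
crop(im,150,165,230,225,8,'pics/tb.png'); crop(im,285,145,385,225,8,'pics/tc.png')
im=cv2.imread('pics/side0.png')
crop(im,175,225,275,300,8,'pics/sb.png')
for l in ['heatsink','board_mid','standoff0','standoff1','standoff2','standoff3','case','hole0','hole1','hole2','hole3']:
    for c in ['top','side']:
        r=ctrl.spot_in(l,c); print(l,c,[(np.round(x['centre'],0).tolist(),round(x['conf'],2)) for x in r[:4]])
print(ctrl.read_state()['clock'])
E
```

```text
heatsink top [([547.0, 221.0, 6.0], 0.63)]
heatsink side [([537.0, 240.0, 0.0], 0.71)]
board_mid top [([541.0, 224.0, 9.0], 0.75), ([514.0, 431.0, 14.0], 0.42)]
board_mid side [([443.0, 12.0, 35.0], 0.31)]
standoff0 top [([559.0, -228.0, 26.0], 0.75)]
standoff0 side [([560.0, -225.0, 22.0], 0.9), ([533.0, 244.0, 4.0], 0.58)]
standoff1 top [([559.0, -228.0, 26.0], 0.75)]
standoff1 side [([560.0, -225.0, 22.0], 0.9), ([533.0, 244.0, 4.0], 0.58)]
standoff2 top [([559.0, -228.0, 26.0], 0.75)]
standoff2 side [([560.0, -225.0, 22.0], 0.9), ([533.0, 244.0, 4.0], 0.58)]
standoff3 top [([559.0, -228.0, 26.0], 0.75)]
standoff3 side [([560.0, -225.0, 22.0], 0.9), ([533.0, 244.0, 4.0], 0.58)]
case top [([561.0, -232.0, 25.0], 0.91)]
case side [([556.0, -210.0, 22.0], 0.8)]
hole0 top [([546.0, 224.0, 7.0], 0.84)]
hole0 side [([538.0, 238.0, 7.0], 0.74)]
hole1 top [([546.0, 224.0, 7.0], 0.84)]
hole1 side [([538.0, 238.0, 7.0], 0.74)]
hole2 top [([546.0, 224.0, 7.0], 0.84)]
hole2 side [([538.0, 238.0, 7.0], 0.74)]
hole3 top [([546.0, 224.0, 7.0], 0.84)]
hole3 side [([538.0, 238.0, 7.0], 0.74)]
1.25
```

View pics/tb.png

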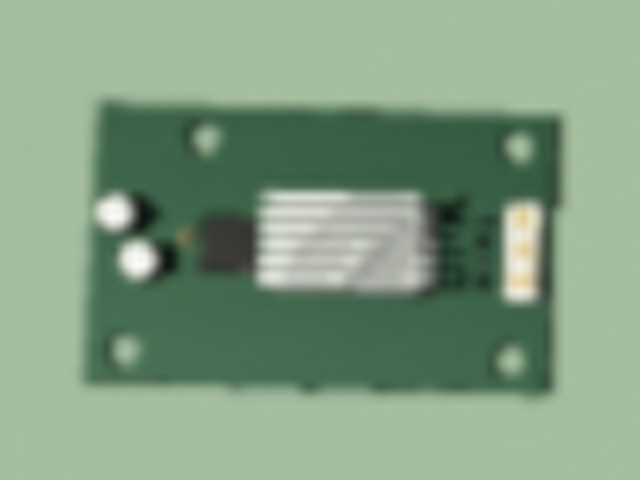

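View pics/tc.png

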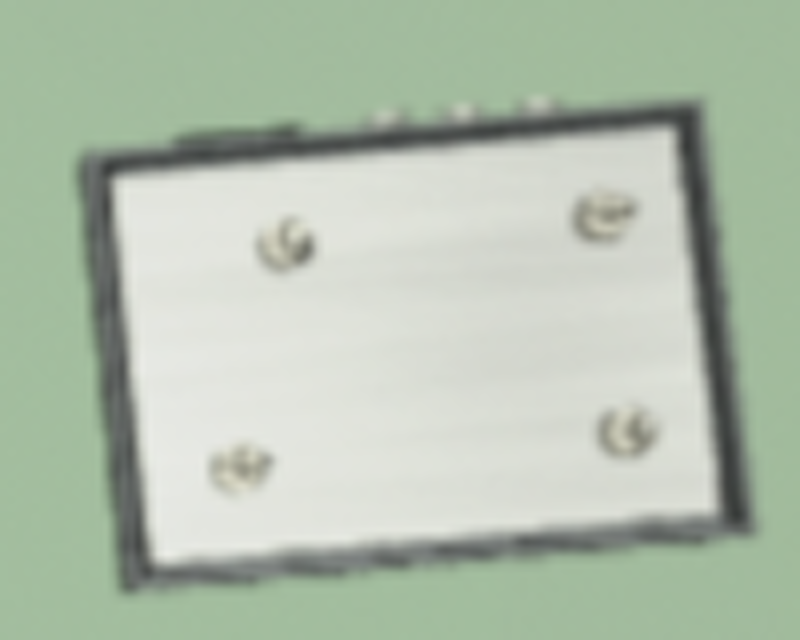

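View pics/sb.png

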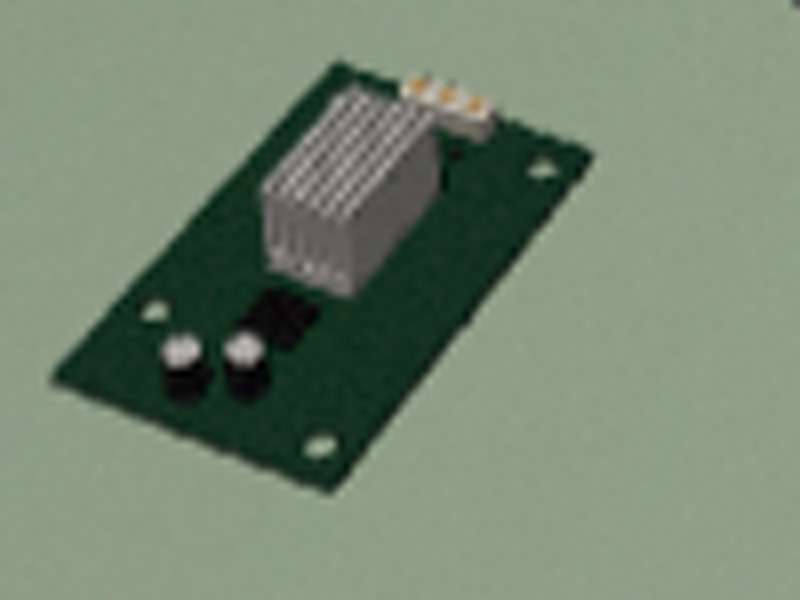

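```bash
cat >> h.py <<'E'
L=np.array([[42,48],[-42,75],[-42,-75],[42,-75.]])
def fit(W,L=L):
    # rigid fit world = R L + t
    W=np.asarray(W)[:,:2]; wc=W.mean(0); lc=L.mean(0); A=(L-lc).T@(W-wc)
    a=np.arctan2(A[0,1]-A[1,0],A[0,0]+A[1,1]); Rm=np.array([[np.cos(a),-np.sin(a)],[np.sin(a),np.cos(a)]])
    t=wc-Rm@lc; res=W-(L@Rm.T+t); sc=np.sqrt(((W-wc)**2).sum()/((L-lc)**2).sum())
    return t,np.degrees(a),res,sc
E
python3 - <<'E'
from h import *
C=cam('top')
for nm,px,o,zs in [('board',[(206,139),(126,351),(512,362),(520,147)],(150,165),(3,5)),('so',[(287,244),(241,468),(628,432),(604,215)],(285,145),(38,48,52))]:
  for z in zs:
    W=[p2w(C,u/8-.44+o[0],v/8-.44+o[1],z) for u,v in px]
    t,a,r,s=fit(W); print(nm,z,t.round(1),a.round(2),s.round(3),r.round(1).tolist())
C=cam('side')
for nm,px,o,zs in [('board side',[(155,311),(320,445),None,(543,168)],(175,225),(3,5))]:
  for z in zs:
    W=[p2w(C,p[0]/8-.44+o[0],p[1]/8-.44+o[1],z) for p in px if p]
    t,a,r,s=fit(W,L[[0,1,3]]);print(np.round(W,0)); print(nm,z,t.round(1),a.round(2),s.round(3),r.round(1).tolist())
    t,a,r,s=fit(W,L[[0,1,2]]);print(nm,z,t.round(1),a.round(2),s.round(3),r.round(1).tolist())
E
```

```text
board 3 [546.4 222. ] -2.92 1.002 [[0.0, 0.2], [0.1, 0.1], [-0.3, -0.2], [0.1, -0.0]]
board 5 [546.2 221.7] -2.92 1.0 [[-0.0, 0.1], [0.1, -0.1], [-0.2, -0.1], [0.1, 0.1]]
so 38 [ 558.1 -232.1] 3.79 0.989 [[-0.3, -0.7], [0.2, -1.0], [0.3, 1.4], [-0.2, 0.4]]
so 48 [ 557.  -229.8] 3.79 0.979 [[-0.7, -1.3], [0.6, -1.8], [0.7, 2.1], [-0.6, 1.0]]
so 52 [ 556.5 -228.8] 3.79 0.976 [[-0.8, -1.5], [0.8, -2.1], [0.8, 2.3], [-0.8, 1.2]]
[[587. 271.   3.]
 [505. 302.   3.]
 [497. 152.   3.]]
board side 3 [509.5 234.8] -29.89 0.999 [[17.2, 15.5], [-5.3, -18.9], [-11.8, 3.4]]
board side 3 [542.7 224.9] -3.04 0.999 [[-0.2, 0.3], [0.4, -0.2], [-0.1, -0.1]]
[[586. 273.   5.]
 [504. 303.   5.]
 [496. 154.   5.]]
board side 5 [508.4 236.5] -29.89 0.997 [[17.0, 15.4], [-5.3, -19.0], [-11.7, 3.6]]
board side 5 [541.6 226.7] -3.04 0.997 [[-0.4, 0.2], [0.4, -0.4], [-0.0, 0.1]]
```

```bash
python3 - <<'E'
from h import *
s=ctrl.read_state(); print(R.from_euler('xyz',s['tool_rot']).as_matrix().round(3)); print(cam('wrist')[3].round(2))
E
```

```text
[[ 0.     0.366 -0.931]
 [-0.    -0.931 -0.366]
 [-1.     0.    -0.   ]]
[[ 3.7000e-01  8.8000e-01  2.9000e-01  3.1193e+02]
 [-9.3000e-01  3.5000e-01  1.1000e-01 -5.7550e+02]
 [-0.0000e+00 -3.1000e-01  9.5000e-01  3.7345e+02]
 [ 0.0000e+00  0.0000e+00  0.0000e+00  1.0000e+00]]
```

Emit:
arm_command --pt "1 2.6 2.4 0.2 0 0 5.7" --pt "1 2.6 2.4 0.2 0 0 5.7" --pt "1 2.6 2.4 0.2 0 0 5.7" --pt "1 2.6 2.4 0.2 0 0 5.7" --pt "1 2.6 2.4 0.2 0 0 5.7" --pt "1 2.6 2.4 0.2 0 0 5.7" --pt "1 2.6 2.4 0.2 0 0 5.7" --pt "1 2.6 2.4 0.2 0 0 5.7" --pt "1 2.6 2.4 0.2 0 0 5.7" --pt "1 2.6 2.4 0.2 0 0 5.7" --pt "1 2.6 2.4 0.2 0 0 5.7" --pt "1 2.6 2.4 0.2 0 0 5.7" --pt "1 0 0 0 0 0 0" --pt "1 0 0 0 0 0 0" --pt "1 0 0 0 0 0 0"

```text
clock: 2.5
eef_pos: [549.4, -317.5, 255.1]
tool_rot: [-0.998, 1.569, -2.572]
force: [-0.7, -0.8, -0.5]
width: 85.4
```

```bash
python3 - <<'E'
from h import *
s=ctrl.read_state(); C=cam('wrist'); np.save('C1.npy',np.r_[C[0],C[1],C[2],C[3].ravel()])
cv2.imwrite('pics/w1.png',ctrl.get_image('wrist'))
print(s['clock'],s['eef_pos'],s['qd'].round(3)); print(R.from_euler('xyz',s['tool_rot']).as_matrix().round(3))
E
```

```text
2.5 [ 549.37859842 -317.52503401  255.07015902] [ 0.026 -0.005  0.024  0.007 -0.001  0.     0.001]
[[-0.001  1.    -0.003]
 [-0.001 -0.003 -1.   ]
 [-1.    -0.001  0.001]]
```

View pics/w1.png

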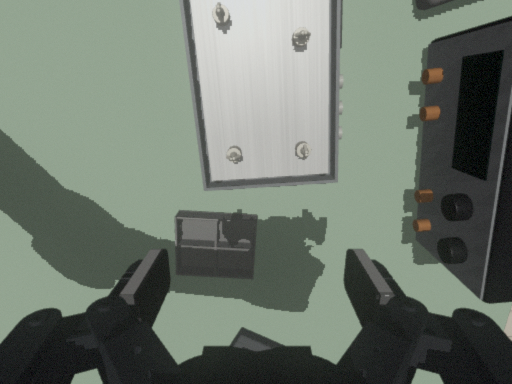

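Emit:
arm_command --pt "1 0 3.0 0 0 0 0" --pt "1 0 3 0 0 0 0" --pt "1 0 2 0 0 0 0" --pt "1 0 0 0 0 0 0" --pt "1 0 0 0 0 0 0" --pt "1 0 0 0 0 0 0"

```text
clock: 3.05
eef_pos: [549.2, -239.3, 255.4]
tool_rot: [-0.196, 1.569, -1.772]
force: [0.2, -0.0, -0.3]
width: 85.5
```

```bash
python3 - <<'E'
from h import *
s=ctrl.read_state(); C=cam('wrist'); np.save('C1.npy',np.r_[C[0],C[1],C[2],C[3].ravel()])
im=ctrl.get_image('wrist');cv2.imwrite('pics/w2.png',im)
crop(im,190,60,350,220,5,'pics/w2c.png') if 0 else crop(im,180,40,360,240,3,'pics/w2c.png')
print(s['clock'],s['eef_pos'],s['qd'].round(3))
E
```

```text
3.05 [ 549.15758419 -239.2548218   255.41375921] [ 0.009  0.007  0.007 -0.01  -0.002 -0.001  0.001]
```

View pics/w2.png

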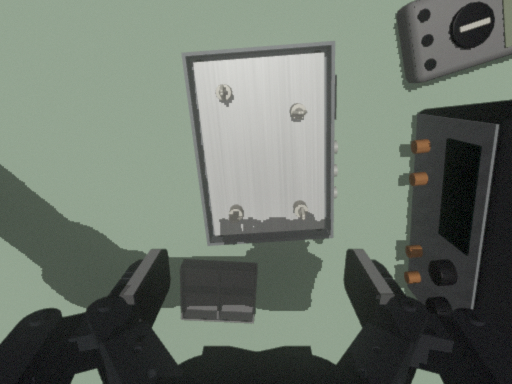

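View pics/w2c.png

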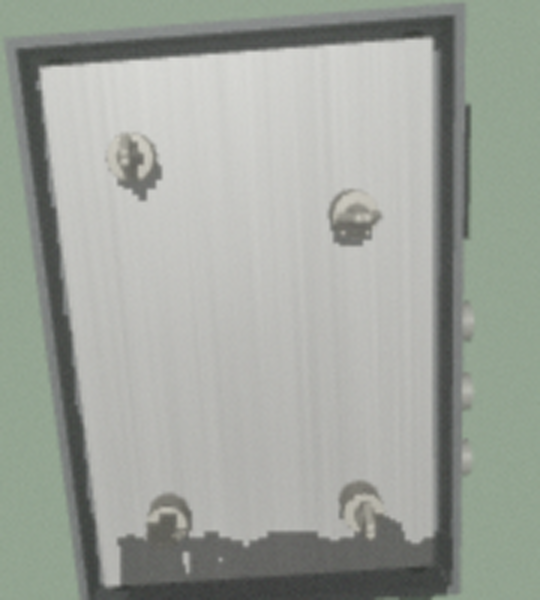

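```bash
cat >> h.py <<'E'
def loadC(fn):
    a=np.load(fn); return a[0],a[1],a[2],a[3:].reshape(4,4)
E
python3 - <<'E'
from h import *
C=loadC('C1.npy')
px=[(354,215),(131,157),(169,520),(360,508)]
W=[p2w(C,u/3-.33+180,v/3-.33+40,38) for u,v in px]
t,a,r,s=fit(W); print(t.round(1),a.round(2),s.round(3),r.round(1).tolist())
cor=[(8,40),(463,5),(458,597)]
W=[p2w(C,u/3-.33+180,v/3-.33+40,30) for u,v in cor]+[p2w(C,209,244.5,30)]
t2,a2,r,s=fit(W,np.array([[-85,120],[85,120],[85,-120],[-85,-120.]])); print(t2.round(1),a2.round(2),s.round(3),r.round(1).tolist())
im=cv2.imread('pics/w2.png'); im=cv2.resize(im[40:240,180:360],None,fx=3,fy=3,interpolation=cv2.INTER_CUBIC)
c,s_=np.cos(np.radians(a)),np.sin(np.radians(a))
for l in L:
    p=t+np.array([[c,-s_],[s_,c]])@l
    for z,col in((38,(0,0,255)),(58.5,(255,0,0))):
        u,v=w2p(C,[*p,z]); cv2.circle(im,(int((u-180+.33)*3),int((v-40+.33)*3)),3,col,-1)
cv2.imwrite('pics/w2d.png',im)
# top case check
Ct=cam('top')
W=[p2w(Ct,u/8-.44+285,v/8-.44+145,30) for u,v in [(85,152),(700,103),(750,532),(125,590)]]
t3,a3,r,s=fit(W,np.array([[85,120],[85,-120],[-85,-120.],[-85,120]])); print(t3.round(1),a3.round(2),s.round(3),r.round(1).tolist())
E
```

```text
[ 557.6 -229.3] 3.77 0.977 [[-0.6, -1.5], [0.7, -1.6], [1.5, 1.7], [-1.6, 1.4]]
[ 558.4 -231. ] 3.76 0.989 [[1.0, -0.8], [-1.8, -0.8], [-1.6, -0.6], [2.4, 2.3]]
[ 558.4 -231.2] 3.42 0.992 [[-0.8, -1.0], [-1.6, 0.1], [2.1, 1.0], [0.3, -0.1]]
```

View pics/w2d.png

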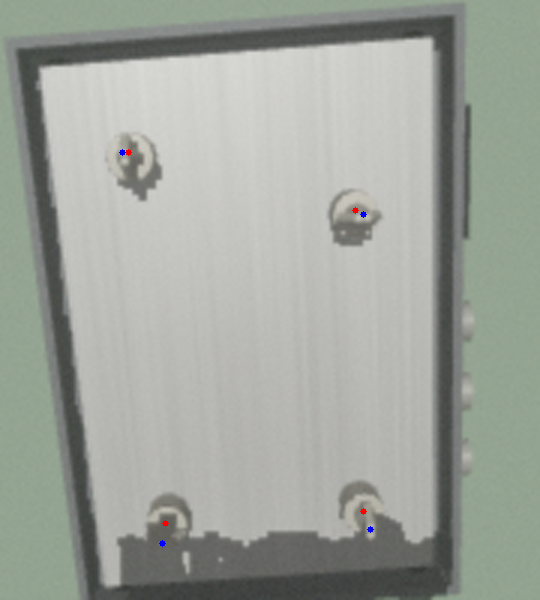

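Emit:
arm_command --pt "1 -0.1 3.8 0 0 0 0" --pt "1 -0.1 3.8 0 0 0 -0.7" --pt "1 -0.1 3.8 0 0 0 -0.7" --pt "1 -0.1 3.8 0 0 0 -0.7" --pt "1 -0.1 3.8 0 0 0 -0.7" --pt "1 -0.1 3.8 0 0 0 -0.7" --pt "1 -0.1 3.8 -0.5 0 0 -0.7" --pt "1 -0.1 3.8 -0.5 0 0 -0.7" --pt "1 -0.1 3.8 -0.5 0 0 -0.7" --pt "1 -0.1 3.8 -0.6 0 0 -0.7" --pt "1 -0.1 3.8 -0.6 0 0 -0.4" --pt "1 -0.1 3.6 -0.6 0 0 0" --pt "1 0 0 0 0 0 0" --pt "1 0 0 0 0 0 0" --pt "1 0 0 0 0 0 0"

```text
clock: 4.35
eef_pos: [538.8, 215.2, 222.0]
tool_rot: [0.06, 1.569, -1.632]
force: [0.6, -1.3, 0.2]
width: 85.4
```

```bash
python3 - <<'E'
from h import *
s=ctrl.read_state(); C=cam('wrist'); np.save('C3.npy',np.r_[C[0],C[1],C[2],C[3].ravel()])
im=ctrl.get_image('wrist');cv2.imwrite('pics/w3.png',im)
crop(im,180,40,360,240,3,'pics/w3c.png')
print(s['clock'],s['eef_pos'],s['qd'].round(3));print(R.from_euler('xyz',s['tool_rot']).as_matrix().round(3))
E
```

```text
4.35 [538.76751672 215.15481558 221.95122544] [ 0.023 -0.012  0.014  0.006 -0.002 -0.    -0.002]
[[-0.     0.993 -0.121]
 [-0.002 -0.121 -0.993]
 [-1.     0.     0.002]]
```

View pics/w3c.png

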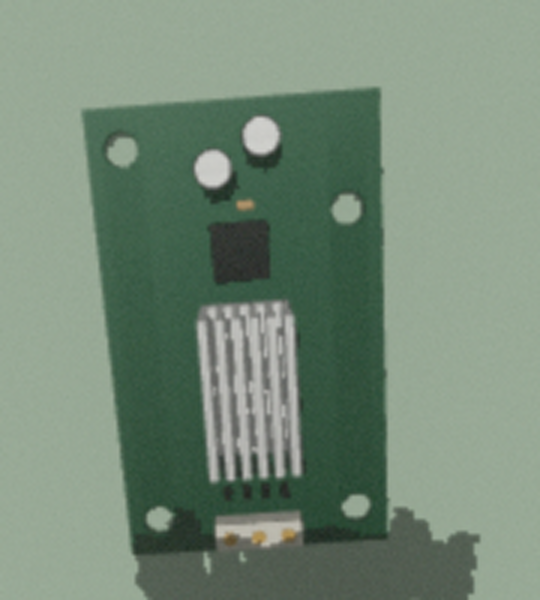

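```bash
python3 - <<'E'
from h import *
C=loadC('C3.npy')
px=[(346,208),(121,150),(159,518),(356,505)]
for z in (3,5):
  W=[p2w(C,u/3-.33+180,v/3-.33+40,z) for u,v in px]
  t,a,r,s=fit(W); print(t.round(1),a.round(2),s.round(3),r.round(1).tolist())
# k1 estimation: joint fit
from scipy.optimize import least_squares
C1=loadC('C1.npy')
def und(C,p,k):
    f,cx,cy,M=C; x=(p[0]-cx)/f; y=(p[1]-cy)/f; u=x;v=y
    for _ in range(5):
        q=1+k*(u*u+v*v); u=x/q; v=y/q
    return u*f+cx,v*f+cy
pb=[(u/3-.33+180,v/3-.33+40) for u,v in px]
ps=[(u/3-.33+180,v/3-.33+40) for u,v in [(354,215),(131,157),(169,520),(360,508)]]
for k in (0,-.05,-.1,-.15,-.2,-.3):
  for C_,pp,z in ((C,pb,4),(C1,ps,38)):
    t,a,r,s=fit([p2w(C_,*und(C_,p,k),z) for p in pp]); print(k,t.round(1),a.round(2),s.round(4),np.abs(r).max().round(1),end=' | ')
  print()
E
```

```text
[545.3 225.9] -2.73 0.993 [[-0.3, -0.6], [0.2, -0.5], [0.2, 0.6], [-0.0, 0.5]]
[545.3 226.3] -2.73 0.988 [[-0.6, -0.8], [0.4, -1.0], [0.4, 0.9], [-0.2, 0.9]]
0 [545.3 226.1] -2.73 0.9907 0.7 | 0 [ 557.6 -229.3] 3.77 0.9769 1.7 | 
-0.05 [545.3 226.4] -2.75 0.9946 0.6 | -0.05 [ 557.6 -229. ] 3.76 0.9806 1.5 | 
-0.1 [545.4 226.7] -2.77 0.9987 0.4 | -0.1 [ 557.6 -228.7] 3.74 0.9845 1.5 | 
-0.15 [545.4 227. ] -2.78 1.003 0.7 | -0.15 [ 557.6 -228.5] 3.72 0.9884 1.5 | 
-0.2 [545.4 227.3] -2.8 1.0074 1.2 | -0.2 [ 557.6 -228.2] 3.7 0.9925 1.5 | 
-0.3 [545.5 227.9] -2.84 1.0167 2.3 | -0.3 [ 557.6 -227.6] 3.65 1.0012 1.5 |
```

Emit:
arm_command --pt "1 0.2 -0.2 -3 0 0 1.4" --pt "1 0.2 -0.2 -3 0 0 1.4" --pt "1 0.2 -0.2 -3 0 0 1.3" --pt "1 0 0 -3 0 0 0" --pt "1 0 0 -3 0 0 0" --pt "1 0 0 -3 0 0 0" --pt "1 0 0 -2 0 0 0" --pt "1 0 0 -1.3 0 0 0" --pt "1 0 0 0 0 0 0" --pt "1 0 0 0 0 0 0"

```text
clock: 5.23
eef_pos: [544.6, 209.9, 9.5]
tool_rot: [0.201, 1.57, -1.419]
force: [0.4, -0.1, -0.8]
width: 85.4
```

```bash
python3 - <<'E'
from h import *
s=ctrl.read_state()
im=ctrl.get_image('wrist');cv2.imwrite('pics/w4.png',im)
print(s['clock'],s['eef_pos'],s['force'].round(1));print(R.from_euler('xyz',s['tool_rot']).as_matrix().round(3))
E
```

```text
5.2333 [544.58289688 209.89098684   9.45566411] [ 0.4 -0.1 -0.8]
[[ 0.     0.999 -0.049]
 [-0.001 -0.049 -0.999]
 [-1.     0.     0.001]]
```

View pics/w4.png

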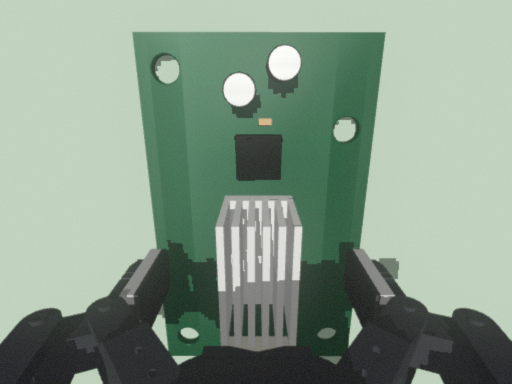

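Emit:
arm_command --pt "0 0 0 0 0 0 0" --pt "0 0 0 0 0 0 0" --pt "0 0 0 0 0 0 0" --pt "0 0 0 0 0 0 0" --pt "0 0 0 0 0 0 0" --pt "0 0 0 0 0 0 0" --pt "0 0 0 0 0 0 0" --pt "0 0 0 0 0 0 0"

```text
clock: 5.95
eef_pos: [544.7, 211.4, 10.3]
tool_rot: [1.92, 1.569, 0.301]
force: [-0.2, -0.5, 6.5]
width: 33.2
```

```bash
python3 - <<'E'
from h import *
s=ctrl.read_state()
im=ctrl.get_image('wrist');cv2.imwrite('pics/w5.png',im)
print(s['clock'],s['eef_pos'],s['force'].round(1),s['width'])
E
```

```text
5.95 [544.71849555 211.37397611  10.27690363] [-0.2 -0.5  6.5] 33.17897314791981
```

View pics/w5.png

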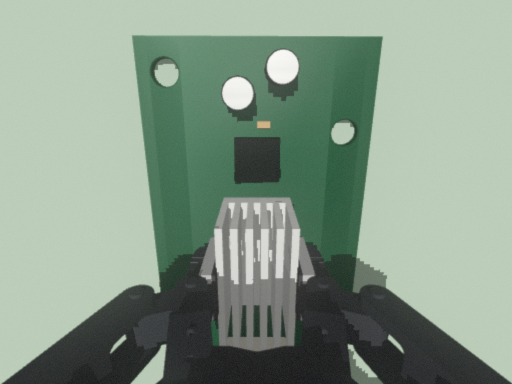

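```bash
cat >> h.py <<'E'
def und(C,p,k=-.1):
    f,cx,cy,M=C; x=(p[0]-cx)/f; y=(p[1]-cy)/f; u=x;v=y
    for _ in range(8):
        q=1+k*(u*u+v*v); u=x/q; v=y/q
    return u*f+cx,v*f+cy
def pts(fn,lo,hi):pass
E
python3 - <<'E'
from h import *
s=ctrl.read_state();C=cam('wrist'); np.save('C5.npy',np.r_[C[0],C[1],C[2],C[3].ravel()])
Rt=R.from_euler('xyz',s['tool_rot']).as_matrix(); print(Rt.round(3))
im=cv2.imread('pics/w5.png'); crop(im,130,25,390,145,3,'pics/w5c.png')
for k in (0,-.05,-.1,-.2):
  W=[p2w(C,*und(C,p,k),5) for p in [(343,132),(167,72)]]
  t,a,r,sc=fit(W,L[:2]); 
  # edges: corners top-left (134,37), top-right (381,38)
  W2=[p2w(C,*und(C,p,k),5) for p in [(134.5,37),(381,38)]]
  t2,a2,r2,sc2=fit(W2,np.array([[-55,90],[55,90.]]))
  print(k,t.round(1),a.round(2),sc.round(3),t2.round(1),a2.round(2),sc2.round(3))
E
```

```text
[[ 0.002  0.999 -0.048]
 [ 0.    -0.048 -0.999]
 [-1.     0.002 -0.001]]
0 [545.1 225.4] -2.93 0.977 [545.1 224.3] -2.83 0.981
-0.05 [544.8 225.8] -3.08 0.986 [545.2 225.7] -2.83 1.0
-0.1 [544.6 226.2] -3.24 0.995 [545.3 227.3] -2.82 1.021
-0.2 [543.9 227.2] -3.62 1.017 [545.6 231.4] -2.79 1.078
```

View pics/w5c.png

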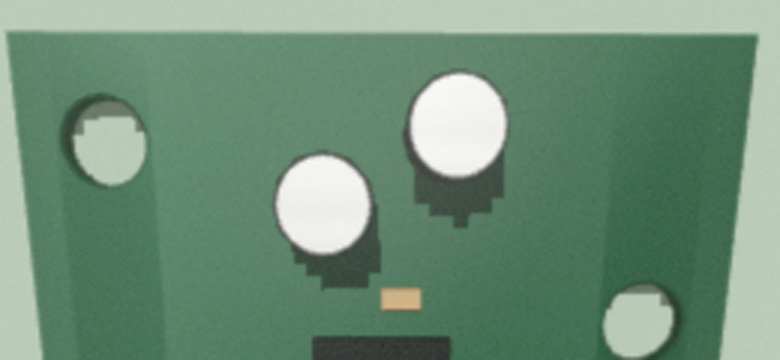

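Emit:
arm_command --pt "0 0 0 1 0 0 0" --pt "0 0 0 2 0 0 0" --pt "0 0 0 3 0 0 0" --pt "0 0 0 3 0 0 0" --pt "0 0 0 3 0 0 0" --pt "0 0 -1 2 0 0 0" --pt "0 0 -2 0 0 0 0.4" --pt "0 0 -3 0 0 0 0.5" --pt "0 0.1 -3.5 0 0 0 0.5" --pt "0 0.1 -3.5 0 0 0 0.5" --pt "0 0.1 -3.5 0 0 0 0.5" --pt "0 0.1 -3.5 0 0 0 0.5" --pt "0 0.1 -3.5 0 0 0 0.5" --pt "0 0.1 -3.5 0 0 0 0.5" --pt "0 0.1 -3.5 0 0 0 0.5" --pt "0 0.1 -3.5 0 0 0 0.5" --pt "0 0.1 -3.5 0 0 0 0.5" --pt "0 0.1 -3.5 0 0 0 0.5" --pt "0 0.1 -3.0 0 0 0 0.5" --pt "0 0.1 -2 0 0 0 0.2"

```text
clock: 7.67
eef_pos: [554.1, -253.6, 149.0]
tool_rot: [-0.899, 1.568, -2.405]
force: [0.2, -1.1, -4.7]
width: 33.7
```

```bash
python3 - <<'E'
from h import *
s=ctrl.read_state();C=cam('wrist'); np.save('C6.npy',np.r_[C[0],C[1],C[2],C[3].ravel()])
im=ctrl.get_image('wrist');cv2.imwrite('pics/w6.png',im)
cv2.imwrite('pics/s6.png',ctrl.get_image('side'))
cv2.imwrite('pics/t6.png',ctrl.get_image('top'))
print(s['clock'],s['eef_pos'],s['force'].round(1),s['width'],s['qd'].round(2))
print(R.from_euler('xyz',s['tool_rot']).as_matrix().round(3))
crop(cv2.imread('pics/s6.png'),200,60,400,240,3,'pics/s6c.png')
E
```

```text
7.6667 [ 554.14452957 -253.5685527   148.96872783] [ 0.2 -1.1 -4.7] 33.68223968175774 [ 0.33  0.13 -0.05 -0.29  0.    0.17  0.4 ]
[[-0.002  0.998  0.064]
 [-0.002  0.064 -0.998]
 [-1.    -0.002  0.002]]
```

View pics/w6.png

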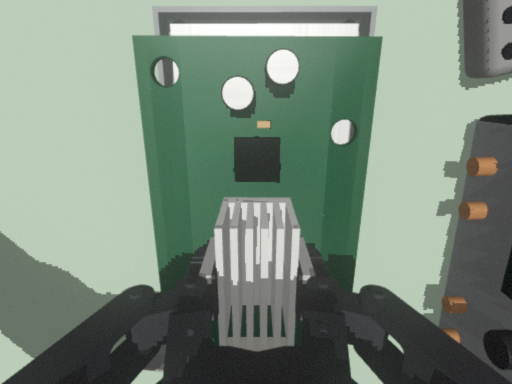

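View pics/s6c.png

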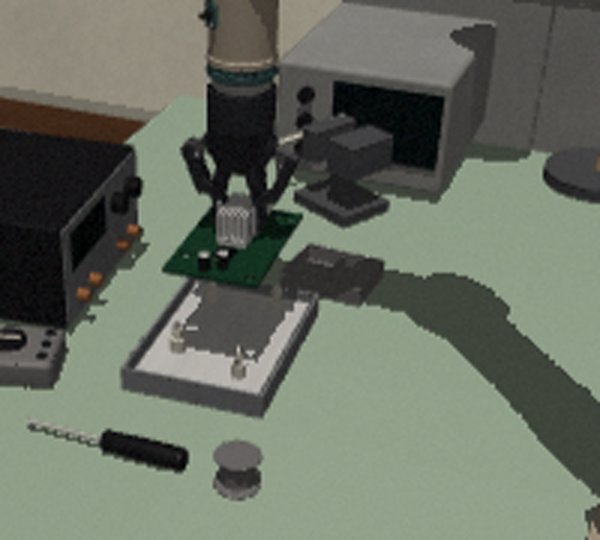

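Emit:
arm_command --pt "0 0.3 0.3 -1.5 0 0 0" --pt "0 0 0.3 -2 0 0 0" --pt "0 0 0 -2 0 0 0" --pt "0 0 0 -0.7 0 0 0" --pt "0 0 0 0 0 0 0" --pt "0 0 0 0 0 0 0" --pt "0 0 0 0 0 0 0"

```text
clock: 8.4
eef_pos: [559.9, -242.7, 88.5]
tool_rot: [1.282, 1.569, -0.22]
force: [-0.7, -0.4, -3.5]
width: 33.0
```

```bash
python3 - <<'E'
from h import *
s=ctrl.read_state();C=cam('wrist'); np.save('C7.npy',np.r_[C[0],C[1],C[2],C[3].ravel()])
im=ctrl.get_image('wrist');cv2.imwrite('pics/w7.png',im)
cv2.imwrite('pics/s7.png',ctrl.get_image('side'))
cv2.imwrite('pics/t7.png',ctrl.get_image('top'))
print(s['clock'],s['eef_pos'],s['force'].round(1),s['width'],s['qd'].round(2))
print(R.from_euler('xyz',s['tool_rot']).as_matrix().round(3))
crop(cv2.imread('pics/s7.png'),220,120,330,200,6,'pics/s7c.png')
crop(cv2.imread('pics/w7.png'),130,0,390,150,3,'pics/w7c.png')
crop(cv2.imread('pics/t7.png'),285,145,385,225,8,'pics/t7c.png')
E
```

```text
8.4 [ 559.8662007 -242.650164    88.4607261] [-0.7 -0.4 -3.5] 32.99324531314731 [ 0.   -0.01  0.   -0.    0.   -0.    0.  ]
[[ 0.002  0.998  0.068]
 [-0.     0.068 -0.998]
 [-1.     0.002  0.   ]]
```

View pics/w7c.png

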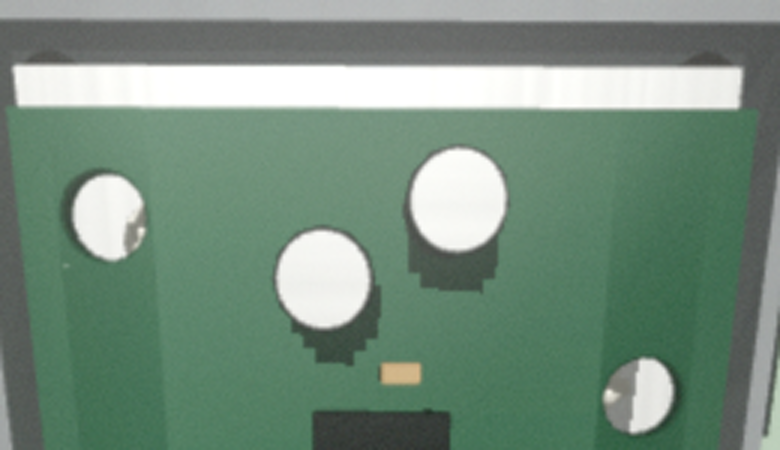

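View pics/s7c.png

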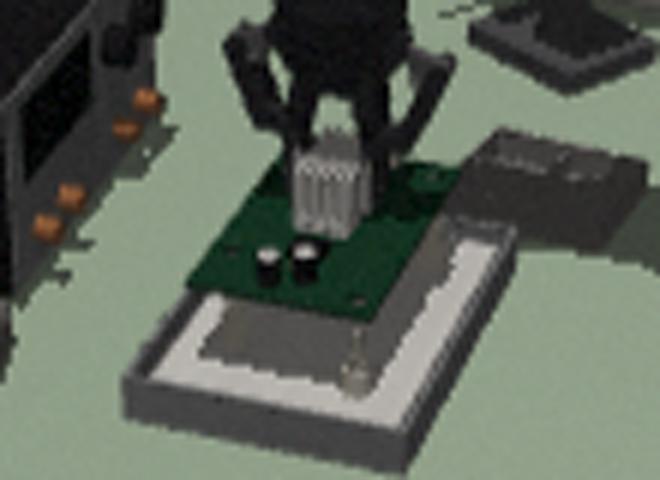

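View pics/t7c.png

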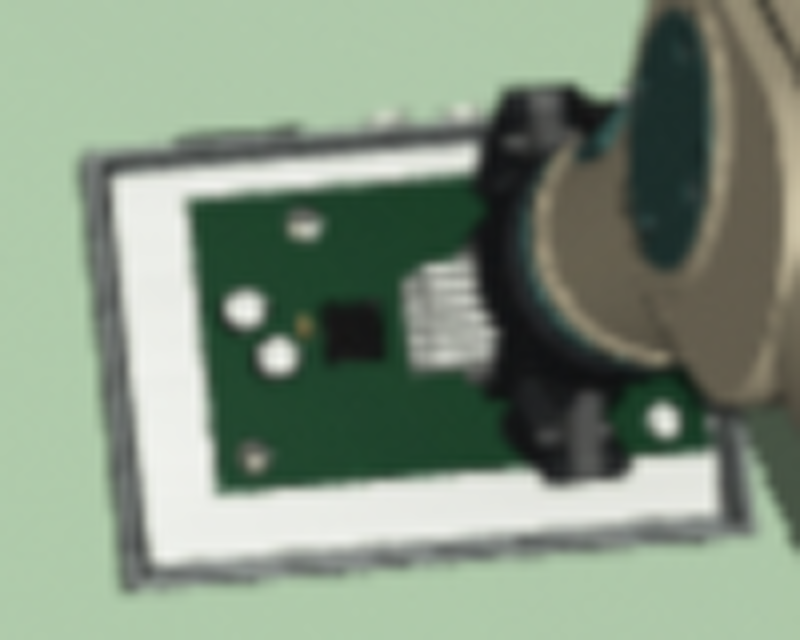

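```bash
python3 - <<'E'
from h import *
C=cam('top')
W=[p2w(C,u/8-.44+285,v/8-.44+145,82) for u,v in [(305,225),(254,458),(665,420)]]
t,a,r,s=fit(W,L[:3]); print('top board',t.round(1),a.round(2),s.round(3),r.round(1).tolist())
C=loadC('C7.npy')
for k in (-.05,-.07,-.1):
  W=[p2w(C,*und(C,(u/3-.33+130,v/3-.33),k),83) for u,v in [(640,397),(104,215)]]
  t,a,r,s=fit(W,L[:2]); print('wrist board',k,t.round(1),a.round(2),s.round(3))
  W=[p2w(C,*und(C,(u/3-.33+130,v/3-.33),k),83) for u,v in [(6,108),(758,111)]]
  t,a,r,s=fit(W,np.array([[-55,90],[55,90.]])); print('   edge',k,t.round(1),a.round(2),s.round(3))
# tray overlay
im=cv2.imread('pics/w7.png'); im=cv2.resize(im[0:150,130:390],None,fx=3,fy=3,interpolation=cv2.INTER_CUBIC)
def dist(C,uv,k):
    f,cx,cy,M=C;x=(uv[0]-cx)/f;y=(uv[1]-cy)/f;q=1+k*(x*x+y*y);return x*q*f+cx,y*q*f+cy
for (tx,ty,a) in [(558,-230,3.7)]:
  c,s_=np.cos(np.radians(a)),np.sin(np.radians(a))
  for l in L[:2]:
    p=np.array([tx,ty])+np.array([[c,-s_],[s_,c]])@l
    for z,rad,col in((38,9,(0,0,255)),(50,8.5,(0,160,0)),(58.5,2,(255,0,0))):
      P=[[ (q[0]-130+.33)*3,(q[1]+.33)*3] for q in [dist(C,w2p(C,[p[0]+rad*np.cos(b),p[1]+rad*np.sin(b),z]),-.07) for b in np.linspace(0,6.28,30)]]
      cv2.polylines(im,[np.int32(P)],True,col,1)
  P=[[ (q[0]-130+.33)*3,(q[1]+.33)*3] for q in [dist(C,w2p(C,[*(np.array([tx,ty])+np.array([[c,-s_],[s_,c]])@np.array(l)),30]),-.07) for l in [(-85,120),(85,120),(85,40)]]]
  cv2.polylines(im,[np.int32(P)],False,(255,0,255),1)
cv2.imwrite('pics/w7d.png',im)
E
```

```text
top board [ 558.8 -231.1] 3.82 0.997 [[-0.5, -0.5], [0.2, 0.4], [0.4, 0.1]]
wrist board -0.05 [ 557.8 -228.2] 3.61 1.0
   edge -0.05 [ 558.4 -227.7] 3.81 1.016
wrist board -0.07 [ 557.7 -228. ] 3.54 1.004
   edge -0.07 [ 558.3 -227.1] 3.81 1.025
wrist board -0.1 [ 557.5 -227.7] 3.44 1.01
   edge -0.1 [ 558.3 -226.1] 3.81 1.039
```

View pics/w7d.png

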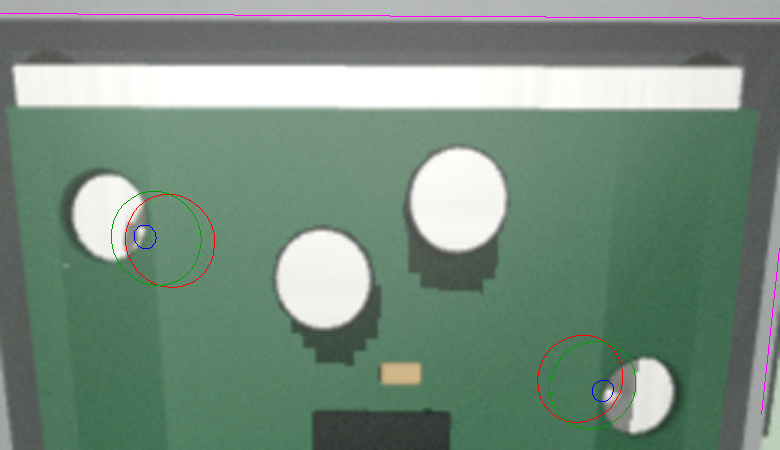

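```bash
python3 - <<'E'
from h import *
im=cv2.imread('pics/s7.png'); crop(im,255,155,295,190,16,'pics/s7e.png')
crop(cv2.imread('pics/side0.png'),240,145,310,195,10,'pics/s0e.png')
E
```

```text
(no output)
```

View pics/s7e.png

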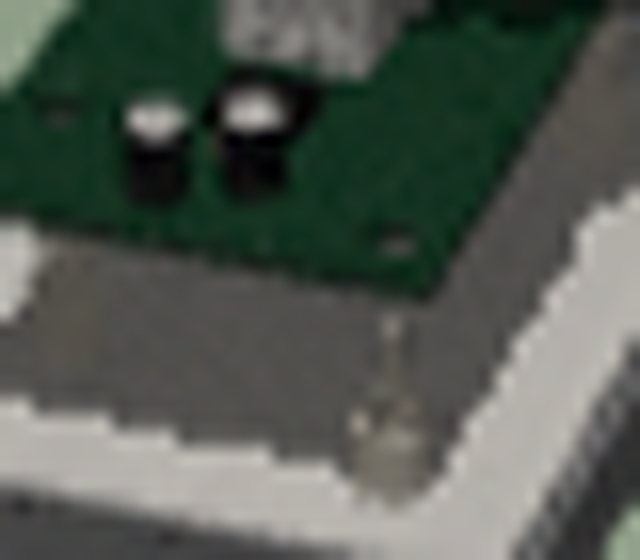

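View pics/s0e.png

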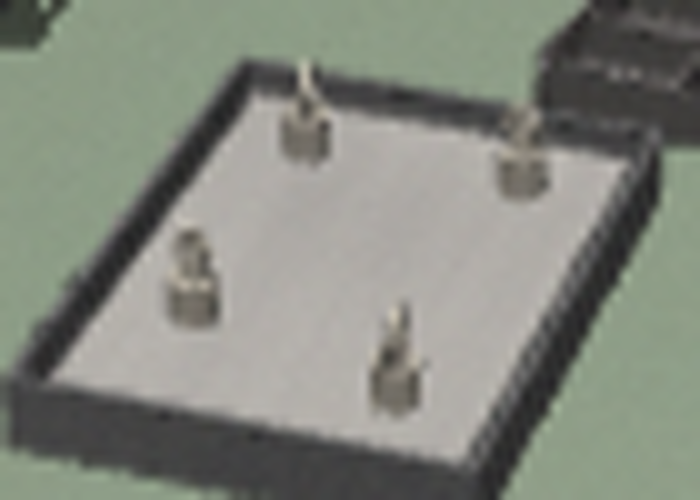

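```bash
python3 - <<'E'
from h import *
C=cam('side')
g=lambda u,v,k,o,z:p2w(C,u/k-.47+o[0],v/k-.47+o[1],z)
h1=g(398,243,16,(255,155),82);h0=g(62,110,16,(255,155),82)
print('holes',h0.round(1),h1.round(1)); print(fit([h0,h1],L[:2]))
print('tip1 now',g(393,316,16,(255,155),58.5).round(1))
for z,P in ((58.5,[(190,232),(400,302),(522,103),(305,62)]),(56.5,[(190,232),(400,302),(522,103),(305,62)])):
  print(z,fit([g(u,v,10,(240,145),z) for u,v in P]))
E
```

```text
holes [ 593.5 -178.3   82. ] [ 507.  -156.6   82. ]
(array([ 554.29107316, -228.79025873]), np.float64(3.773962864169989), array([[ 0.4837588 , -0.12101759],
       [-0.4837588 ,  0.12101759]]), np.float64(1.0113034362705964))
tip1 now [ 510.6 -164.4   58.5]
58.5 (array([ 554.31957573, -229.91320654]), np.float64(4.529164147400291), array([[-0.50499424,  3.40233868],
       [ 1.6567927 , -3.92747198],
       [-1.01486354,  1.92013004],
       [-0.13693492, -1.39499673]]), np.float64(0.9920259616759367))
56.5 (array([ 555.56313358, -233.05965656]), np.float64(4.529164147400303), array([[-0.40443088,  3.5687603 ],
       [ 1.53009205, -3.72588431],
       [-1.11665898,  1.73162119],
       [-0.00900219, -1.57449717]]), np.float64(0.9947192740996279))
```

Emit:
arm_command --pt "0 0 -0.1 -1 0 0 0" --pt "0 0 0 -0.8 0 0 0" --pt "0 0 0 -0.5 0 0 0" --pt "0 0 0 0 0 0 0" --pt "0 0 0 0 0 0 0"

```text
clock: 8.97
eef_pos: [558.6, -244.0, 63.6]
tool_rot: [-1.923, 1.57, 2.857]
force: [0.2, -0.2, -3.5]
width: 33.0
```

```bash
python3 - <<'E'
from h import *
s=ctrl.read_state();C=cam('wrist'); np.save('C8.npy',np.r_[C[0],C[1],C[2],C[3].ravel()])
im=ctrl.get_image('wrist')
cv2.imwrite('pics/s8.png',ctrl.get_image('side'))
cv2.imwrite('pics/t8.png',ctrl.get_image('top'))
print(s['clock'],s['eef_pos'],s['force'].round(1),s['width'],s['qd'].round(2))
crop(cv2.imread('pics/s8.png'),220,120,330,200,6,'pics/s8c.png')
crop(im,130,0,390,150,3,'pics/w8c.png')
crop(cv2.imread('pics/t8.png'),285,145,385,225,8,'pics/t8c.png')
E
```

```text
8.9667 [ 558.59979979 -243.95049222   63.64117414] [ 0.2 -0.2 -3.5] 32.96006742981945 [ 0.   -0.01 -0.01 -0.   -0.    0.01  0.  ]
```

View pics/w8c.png

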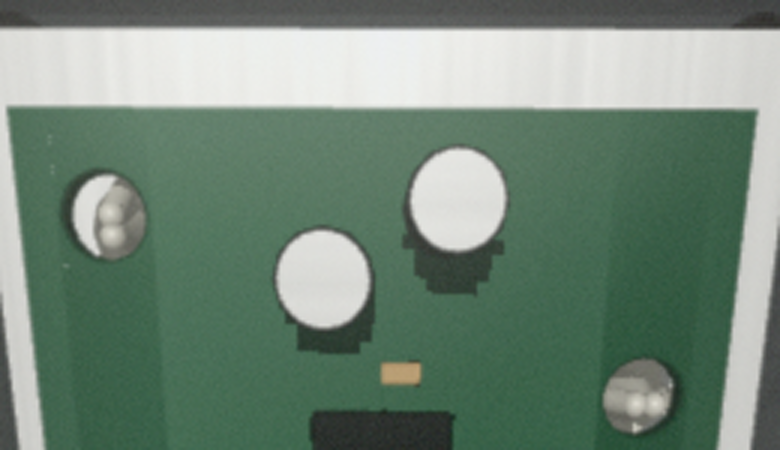

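View pics/t8c.png

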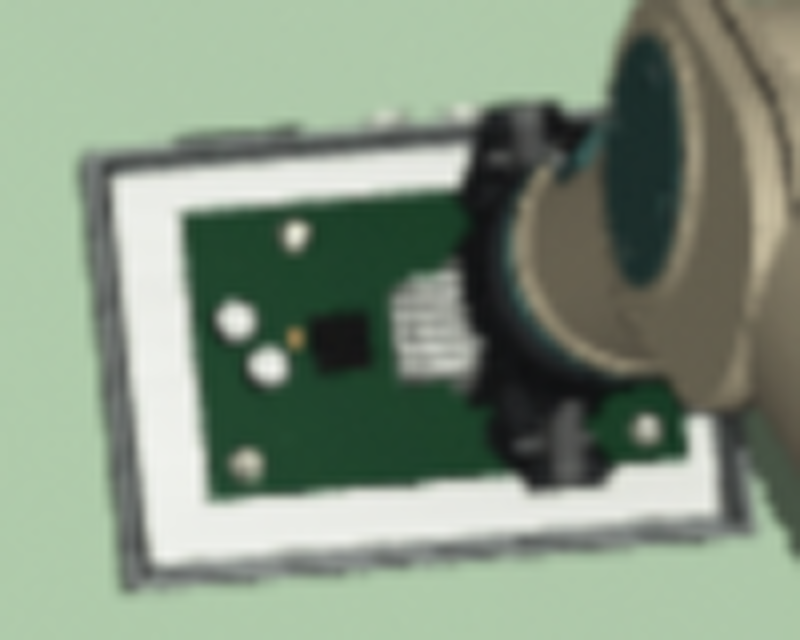

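View pics/s8c.png

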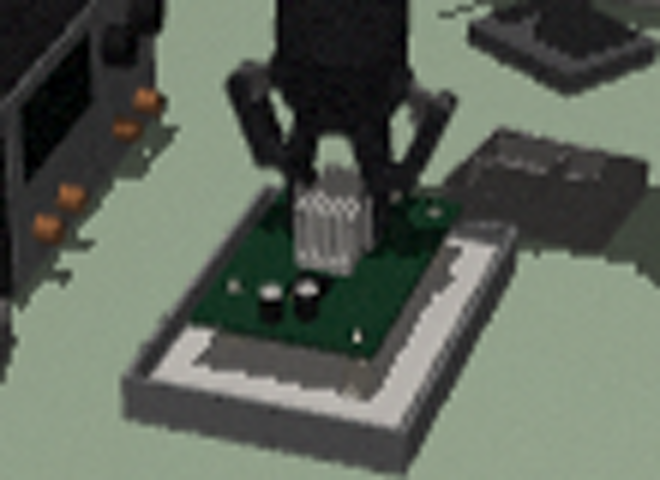

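Emit:
arm_command --pt "0 0.1 -0.1 0 0 0 0" --pt "0 0 0 -0.2 0 0 0" --pt "0 0 0 -0.1 0 0 0" --pt "0 0 0 0 0 0 0"

```text
clock: 9.45
eef_pos: [559.6, -245.1, 61.1]
tool_rot: [-1.465, 1.57, -2.969]
force: [-0.4, -0.5, -3.8]
width: 33.2
```

```bash
python3 - <<'E'
from h import *
s=ctrl.read_state();C=cam('wrist')
im=ctrl.get_image('wrist')
print(s['clock'],s['eef_pos'],s['force'].round(1),s['width'],s['qd'].round(2))
crop(im,130,0,390,150,3,'pics/w9c.png')
E
```

```text
9.45 [ 559.57500851 -245.08205374   61.12639578] [-0.4 -0.5 -3.8] 33.194121235399706 [ 0. -0. -0. -0. -0.  0.  0.]
```

View pics/w9c.png

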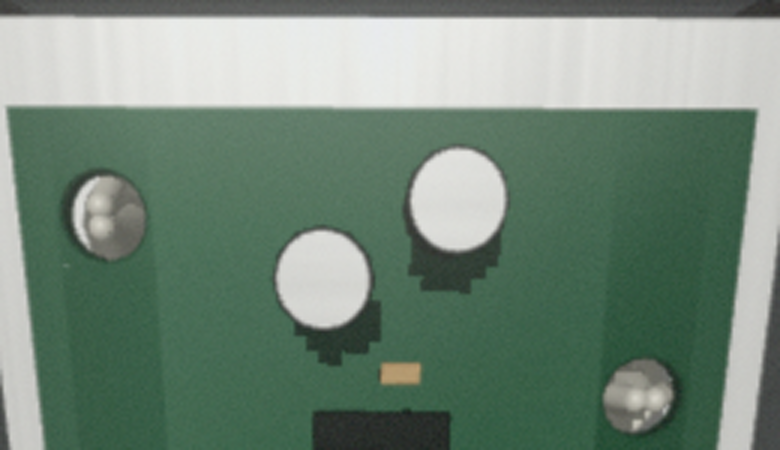

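Emit:
arm_command --pt "0 0 0 -0.1 0 0 0" --pt "0 0 0 -0.1 0 0 0" --pt "0 0 0 0 0 0 0"

```text
clock: 9.75
eef_pos: [559.7, -245.1, 59.5]
tool_rot: [-1.119, 1.57, -2.622]
force: [-3.0, -0.4, 1.9]
width: 33.4
```

Emit:
arm_command --pt "0.9 0 0 0 0 0 0" --pt "0.9 0 0 0 0 0 0" --pt "0.9 0 0 0 0 0 0" --pt "0.9 0 0 0 0 0 0" --pt "0.9 0 0 0.3 0 0 0" --pt "0.9 0 0 1 0 0 0" --pt "0.9 0 0 2 0 0 0" --pt "0.9 0 0 3 0 0 0" --pt "0.9 0 0 3 0 0 0" --pt "0.9 0 -1 3 0 0 0" --pt "0.9 0 -2 0 0 0 0" --pt "0 0 0 0 0 0 0" --pt "0 0 0 0 0 0 0" --pt "0 0 0 0 0 0 0" --pt "0 0 0 0 0 0 0"

```text
clock: 11.0
eef_pos: [559.7, -273.6, 181.8]
tool_rot: [-2.55, 1.569, 2.231]
force: [-0.1, 0.7, -0.8]
width: 28.7
```

```bash
python3 - <<'E'
from h import *
s=ctrl.read_state();C=cam('wrist'); np.save('C10.npy',np.r_[C[0],C[1],C[2],C[3].ravel()])
im=ctrl.get_image('wrist'); cv2.imwrite('pics/w10.png',im)
print(s['clock'],s['eef_pos'],s['force'].round(1),s['width'],s['qd'].round(2))
E
```

```text
11.0 [ 559.68034669 -273.56244262  181.828434  ] [-0.1  0.7 -0.8] 28.711405462402137 [-0.01  0.01 -0.   -0.    0.   -0.   -0.  ]
```

View pics/w10.png

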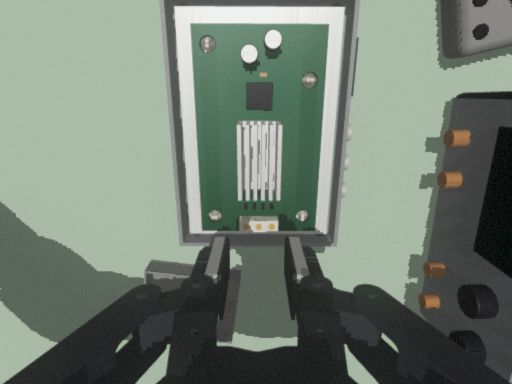

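```bash
python3 - <<'E'
from h import *
s=ctrl.read_state();print(s['qpos'].round(3))
C=loadC('C10.npy')
for k in (0,-.05,-.1):
  print(fit([p2w(C,*und(C,p,k),55) for p in [(310,80),(207,44),(215,215),(302,216)]]))
E
```

```text
[ 0.648  0.67  -0.394  1.639  0.309  0.896  0.205]
(array([ 558.12145927, -230.48313501]), np.float64(3.816409939742134), array([[ 0.16011127, -0.63811631],
       [-0.18093123, -0.80630184],
       [ 0.47903743,  1.07320844],
       [-0.45821747,  0.3712097 ]]), np.float64(0.9913821582969444))
(array([ 558.05631447, -229.95089229]), np.float64(3.796171293141188), array([[ 0.490783  , -0.39577356],
       [-0.71330639,  0.07714333],
       [ 0.52354814,  0.49469319],
       [-0.30102476, -0.17606296]]), np.float64(0.9992151623740179))
(array([ 557.98300008, -229.37843365]), np.float64(3.773511587062643), array([[ 0.84215475, -0.15262928],
       [-1.2892714 ,  1.04034889],
       [ 0.57914098, -0.12586022],
       [-0.13202433, -0.7618594 ]]), np.float64(1.0076311431166816))
```

Emit:
arm_command --pt "0 0.6 1 0 0 0 7" --pt "0 0.6 1 0 0 0 7" --pt "0 0.6 1 0 0 0 7" --pt "0 0.6 1 0 0 0 7" --pt "0 0.6 1 -0.5 0 0 7" --pt "0 0.6 1 -1 0 0 7" --pt "0 0.3 1.2 -1 0 0 7" --pt "0 0 0 -1 0 0 7" --pt "0 0 0 -2 0 0 7" --pt "0 0 0 -2 0 0 7" --pt "0 0 0 -2 0 0 7" --pt "0 0 0 -1 0 0 7" --pt "0 0 0 -1 0 0 6" --pt "0 0 0 0 0 0 0" --pt "0 0 0 0 0 0 0" --pt "0 0 0 0 0 0 0"

```text
clock: 12.38
eef_pos: [599.4, -202.4, 67.7]
tool_rot: [0.421, 1.57, 0.486]
force: [-0.4, -0.1, 0.4]
width: -0.4
```

```bash
python3 - <<'E'
from h import *
s=ctrl.read_state();C=cam('wrist'); 
im=ctrl.get_image('wrist'); cv2.imwrite('pics/w11.png',im)
im=ctrl.get_image('side'); crop(im,200,80,340,200,5,'pics/s11.png')
print(s['clock'],s['eef_pos'],s['force'].round(1),s['width'],s['qd'].round(2))
print(R.from_euler('xyz',s['tool_rot']).as_matrix().round(3))
E
```

```text
12.3833 [ 599.38530944 -202.37173639   67.74066542] [-0.4 -0.1  0.4] -0.39686010310404424 [-0.   -0.02  0.   -0.01  0.   -0.    0.01]
[[ 0.    -0.066  0.998]
 [ 0.     0.998  0.066]
 [-1.     0.     0.001]]
```

View pics/w11.png

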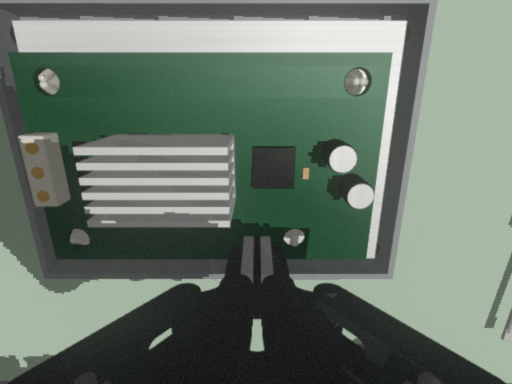

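View pics/s11.png

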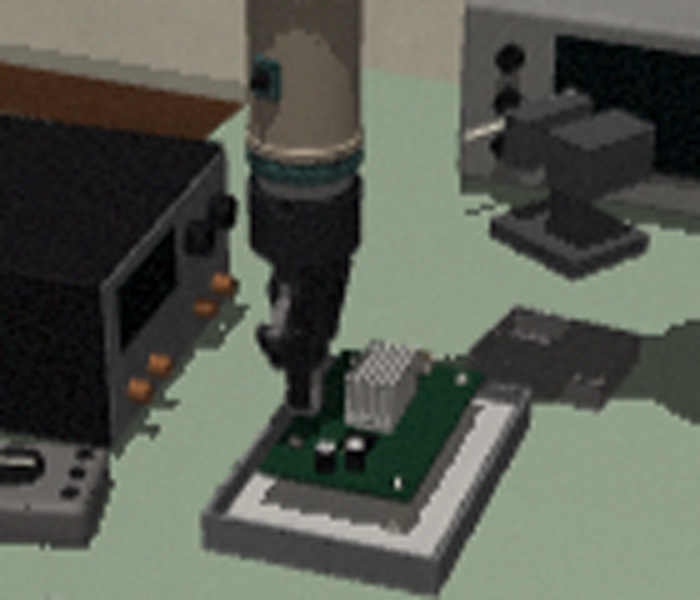

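Emit:
arm_command --pt "0 0 -0.2 -0.8 0 0 0" --pt "0 0 0 -0.4 0 0 0" --pt "0 0 0 -0.2 0 0 0" --pt "0 0 0 -0.2 0 0 0" --pt "0 0 0 0 0 0 0"

```text
clock: 12.9
eef_pos: [598.8, -205.4, 51.4]
tool_rot: [-2.101, 1.57, -2.033]
force: [-1.0, -0.5, 6.1]
width: 0.1
```

Emit:
arm_command --pt "0 0 0 -0.2 0 0 0" --pt "0 0 0 -0.2 0 0 0" --pt "0 0 0 0 0 0 0"

```text
clock: 13.15
eef_pos: [599.2, -205.4, 48.4]
tool_rot: [-1.356, 1.569, -1.289]
force: [-2.4, -0.6, 10.0]
width: 0.3
```

Emit:
arm_command --pt "0 0 0 -0.15 0 0 0" --pt "0 0 0 -0.15 0 0 0" --pt "0 0 0 0 0 0 0"

```text
clock: 13.4
eef_pos: [599.5, -205.1, 45.3]
tool_rot: [-0.646, 1.569, -0.579]
force: [-0.2, -0.9, 5.0]
width: 0.1
```

Emit:
arm_command --pt "0 0 0 3 0 0 0" --pt "0 0 0 3.5 0 0 0" --pt "0 -2 -2 0.5 0 0 0" --pt "0 -3 -3 0 0 0 0" --pt "0 -2.8 -2.9 0 0 0 0" --pt "0 0 0 -2 0 0 0" --pt "0 0 0 -3 0 0 0" --pt "0 0 0 -0.6 0 0 0" --pt "0 0 0 0 0 0 0" --pt "0 0 0 0 0 0 0"

```text
clock: 14.23
eef_pos: [522.2, -282.2, 58.6]
tool_rot: [1.289, 1.57, 1.358]
force: [0.5, -0.1, 0.3]
width: -0.2
```

```bash
python3 - <<'E'
from h import *
s=ctrl.read_state();C=cam('wrist'); 
im=ctrl.get_image('wrist'); cv2.imwrite('pics/w12.png',im)
im=ctrl.get_image('side'); crop(im,200,80,340,200,5,'pics/s12.png')
print(s['clock'],s['eef_pos'],s['force'].round(1),s['width'],s['qd'].round(2))
E
```

```text
14.2333 [ 522.19494945 -282.24346471   58.62491808] [ 0.5 -0.1  0.3] -0.24200384873532602 [-0.   -0.02 -0.01 -0.02  0.   -0.    0.  ]
```

View pics/w12.png

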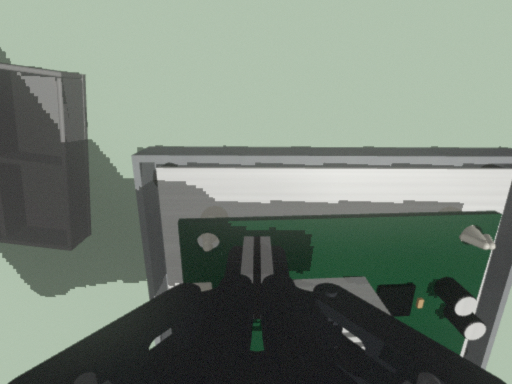

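View pics/s12.png

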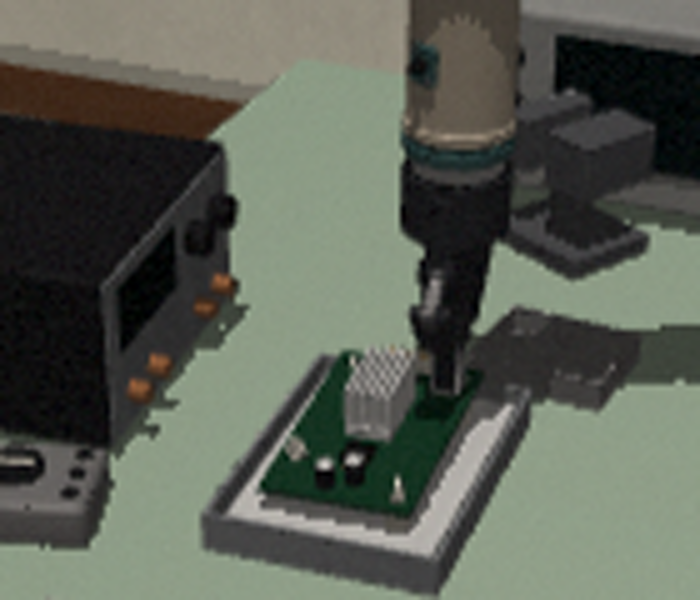

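Emit:
arm_command --pt "0 -0.1 -0.1 -0.3 0 0 0" --pt "0 0 0 -0.2 0 0 0" --pt "0 0 0 -0.2 0 0 0" --pt "0 0 0 -0.2 0 0 0" --pt "0 0 0 0 0 0 0"

```text
clock: 14.75
eef_pos: [521.0, -284.6, 49.8]
tool_rot: [-0.893, 1.57, -0.826]
force: [-2.1, -0.1, 6.2]
width: 0.3
```

Emit:
arm_command --pt "0 0 0 -0.2 0 0 0" --pt "0 0 0 -0.15 0 0 0" --pt "0 0 0 0 0 0 0"

```text
clock: 15.0
eef_pos: [521.2, -284.8, 47.1]
tool_rot: [-1.02, 1.569, -0.952]
force: [-1.4, -0.1, 11.6]
width: 0.3
```

Emit:
arm_command --pt "0 0 0 -0.15 0 0 0" --pt "0 0 0 -0.1 0 0 0" --pt "0 0 0 0 0 0 0"

```text
clock: 15.25
eef_pos: [521.3, -284.9, 45.1]
tool_rot: [-1.045, 1.568, -0.977]
force: [-2.9, 0.6, 14.2]
width: 0.4
```

Emit:
arm_command --pt "0 0 0 -0.1 0 0 0" --pt "0 0 0 -0.1 0 0 0" --pt "0 0 0 0 0 0 0"

```text
clock: 15.5
eef_pos: [521.3, -285.0, 43.1]
tool_rot: [-1.037, 1.568, -0.97]
force: [0.1, 0.0, 2.2]
width: -0.2
```

Emit:
arm_command --pt "0 0 0 2 0 0 0" --pt "0 0 1 1.5 0 0 0" --pt "0 -0.2 3 0 0 0 0" --pt "0 -0.3 3.5 0 0 0 0" --pt "0 -0.2 2.7 0 0 0 0" --pt "0 0 0 -1 0 0 0" --pt "0 0 0 -1 0 0 0" --pt "0 0 0 0 0 0 0" --pt "0 0 0 0 0 0 0"

```text
clock: 16.25
eef_pos: [513.0, -183.3, 55.6]
tool_rot: [-2.963, 1.569, -2.897]
force: [-0.3, 0.1, 0.9]
width: -0.3
```

```bash
python3 - <<'E'
from h import *
s=ctrl.read_state();C=cam('wrist'); 
im=ctrl.get_image('wrist'); cv2.imwrite('pics/w13.png',im)
im=ctrl.get_image('side'); crop(im,200,80,340,200,5,'pics/s13.png')
print(s['clock'],s['eef_pos'],s['force'].round(1),s['width'],s['qd'].round(2))
E
```

```text
16.25 [ 512.96009726 -183.25403502   55.64235631] [-0.3  0.1  0.9] -0.2708635493392824 [ 0.01 -0.01 -0.01 -0.01 -0.   -0.    0.  ]
```

View pics/w13.png

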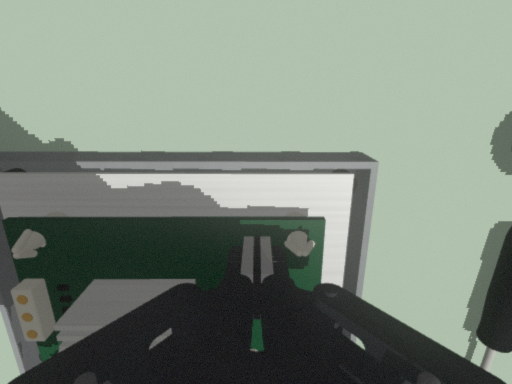

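View pics/s13.png

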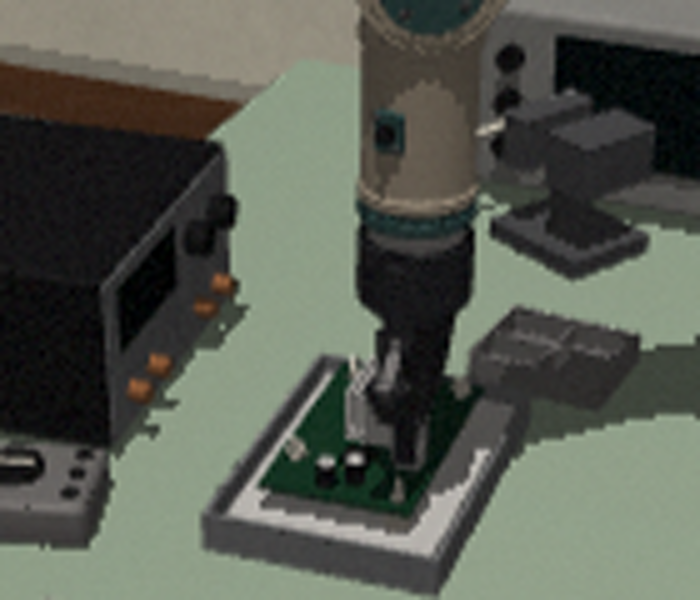

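Emit:
arm_command --pt "0 0.1 -0.1 -0.4 0 0 0" --pt "0 0 0 -0.2 0 0 0" --pt "0 0 0 -0.2 0 0 0" --pt "0 0 0 -0.2 0 0 0" --pt "0 0 0 0 0 0 0"

```text
clock: 16.77
eef_pos: [514.2, -183.4, 45.9]
tool_rot: [2.763, 1.57, 2.831]
force: [-0.3, 0.5, -0.0]
width: 0.0
```

Emit:
arm_command --pt "0 0 0 -0.2 0 0 0" --pt "0 0 0 -0.15 0 0 0" --pt "0 0 0 -0.1 0 0 0" --pt "0 0 0 0 0 0 0"

```text
clock: 17.1
eef_pos: [514.6, -183.3, 41.8]
tool_rot: [-1.491, 1.571, -1.424]
force: [-0.1, 0.8, 2.7]
width: -0.3
```

Emit:
arm_command --pt "0 0 0 -0.15 0 0 0" --pt "0 0 0 -0.15 0 0 0" --pt "0 0 0 0 0 0 0"

```text
clock: 17.35
eef_pos: [514.6, -183.3, 39.3]
tool_rot: [-1.415, 1.57, -1.347]
force: [-2.1, 0.1, 9.0]
width: -0.2
```

Emit:
arm_command --pt "0 0 0 -0.2 0 0 0" --pt "0 0 0 -0.2 0 0 0" --pt "0 0 0 0 0 0 0"

```text
clock: 17.6
eef_pos: [514.6, -183.3, 36.0]
tool_rot: [-1.393, 1.57, -1.325]
force: [-3.2, 0.8, 16.7]
width: 0.3
```

Emit:
arm_command --pt "0 0 0 -0.2 0 0 0" --pt "0 0 0 0 0 0 0" --pt "0 0 0 3 0 0 0" --pt "0 0 0 3 0 0 0" --pt "0 0 0 2 0 0 0" --pt "0 0 0 0 0 0 0"

```text
clock: 18.1
eef_pos: [517.3, -183.4, 116.5]
tool_rot: [-0.294, 1.564, -0.226]
force: [0.2, 0.3, 0.6]
width: 0.1
```

```bash
python3 - <<'E'
from h import *
s=ctrl.read_state();C=cam('wrist'); 
im=ctrl.get_image('wrist'); cv2.imwrite('pics/w14.png',im)
im=ctrl.get_image('side'); crop(im,235,140,310,190,10,'pics/s14.png')
print(s['clock'],s['eef_pos'],s['force'].round(1),s['width'],s['qd'].round(2))
E
```

```text
18.1 [ 517.25695085 -183.44618642  116.53415571] [0.2 0.3 0.6] 0.07126652190645758 [-0.02  0.05  0.05  0.03  0.04 -0.05 -0.04]
```

View pics/w14.png

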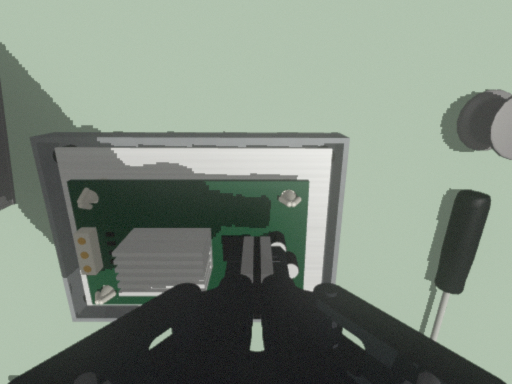

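View pics/s14.png

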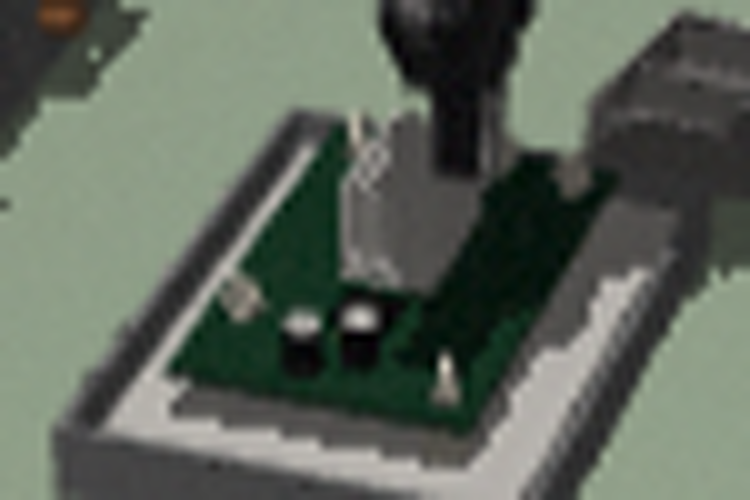

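Emit:
arm_command --pt "0 2.4 -2.4 0 0 0 0" --pt "0 2.4 -2.4 0 0 0 0" --pt "0 2.4 -2.4 0 0 0 0" --pt "0 1.6 -2.4 0 0 0 0" --pt "0 0 0 -2 0 0 0" --pt "0 0 0 -2.5 0 0 0" --pt "0 0 0 -1.2 0 0 0" --pt "0 0 0 0 0 0 0" --pt "0 0 0 0 0 0 0"

```text
clock: 18.95
eef_pos: [601.6, -278.5, 54.6]
tool_rot: [2.63, 1.568, 2.699]
force: [-0.1, 0.1, 0.2]
width: -0.2
```

```bash
python3 - <<'E'
from h import *
s=ctrl.read_state();C=cam('wrist'); 
im=ctrl.get_image('wrist'); cv2.imwrite('pics/w15.png',im)
print(s['clock'],s['eef_pos'],s['force'].round(1),s['width'],s['qd'].round(2))
E
```

```text
18.95 [ 601.63352109 -278.52641752   54.55471408] [-0.1  0.1  0.2] -0.16729220003125514 [ 0.   -0.04 -0.03 -0.02 -0.    0.    0.  ]
```

View pics/w15.png

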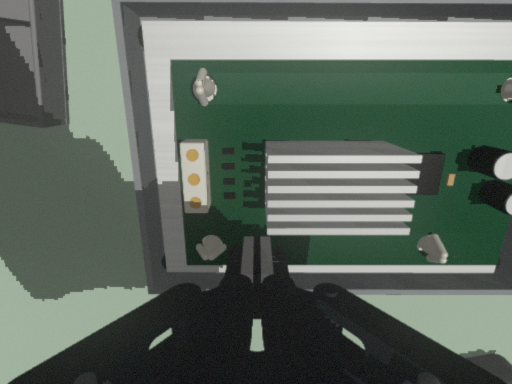

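Position is fine beside hole 3 (head at px (211,247), finger at 240–272). Press.

Emit:
arm_command --pt "0 0.1 0 -0.3 0 0 0" --pt "0 0 0 -0.2 0 0 0" --pt "0 0 0 -0.2 0 0 0" --pt "0 0 0 0 0 0 0"

```text
clock: 19.33
eef_pos: [603.5, -279.5, 49.0]
tool_rot: [-1.357, 1.57, -1.289]
force: [-0.2, -0.2, 0.5]
width: 0.3
```

Emit:
arm_command --pt "0 0 0 -0.2 0 0 0" --pt "0 0 0 -0.2 0 0 0" --pt "0 0 0 -0.1 0 0 0" --pt "0 0 0 0 0 0 0"

```text
clock: 19.67
eef_pos: [603.3, -279.3, 43.5]
tool_rot: [2.836, 1.57, 2.904]
force: [-0.2, 0.0, 0.5]
width: -0.2
```

Emit:
arm_command --pt "0 0 0 -0.2 0 0 0" --pt "0 0 0 -0.15 0 0 0" --pt "0 0 0 0 0 0 0"

```text
clock: 19.92
eef_pos: [603.7, -279.4, 40.7]
tool_rot: [-0.712, 1.57, -0.645]
force: [-0.6, -0.1, 5.8]
width: -0.1
```

Emit:
arm_command --pt "0 0 0 -0.2 0 0 0" --pt "0 0 0 -0.2 0 0 0" --pt "0 0 0 0 0 0 0"

```text
clock: 20.17
eef_pos: [603.8, -279.4, 37.7]
tool_rot: [-1.302, 1.57, -1.234]
force: [-4.0, -0.1, 12.5]
width: -0.2
```

Emit:
arm_command --pt "0 0 0 -0.15 0 0 0" --pt "0 0 0 -0.1 0 0 0" --pt "0 0 0 0 0 0 0"

```text
clock: 20.42
eef_pos: [603.8, -279.4, 36.1]
tool_rot: [-1.348, 1.57, -1.28]
force: [-5.2, 0.0, 16.8]
width: -0.1
```

Emit:
arm_command --pt "0 0 0 -0.15 0 0 0" --pt "0 0 0 0 0 0 0" --pt "0 0 0 2 0 0 0" --pt "0 0 0 2.5 0 0 0" --pt "0 -0.1 3 0 0 0 0" --pt "0 -0.2 3 0 0 0 0" --pt "0 -0.2 1.5 0 0 0 0" --pt "0 0 0 -1 0 0 0" --pt "0 0 0 -1.5 0 0 0" --pt "0 0 0 -0.4 0 0 0" --pt "0 0 0 0 0 0 0" --pt "0 0 0 0 0 0 0"

```text
clock: 21.42
eef_pos: [597.9, -205.7, 47.1]
tool_rot: [3.127, 1.569, -3.091]
force: [0.1, -0.4, 0.1]
width: -0.3
```

Emit:
arm_command --pt "0 0.1 0 -0.2 0 0 0" --pt "0 0 0 -0.2 0 0 0" --pt "0 0 0 -0.1 0 0 0" --pt "0 0 0 0 0 0 0"

```text
clock: 21.75
eef_pos: [599.5, -204.6, 43.2]
tool_rot: [-2.54, 1.571, -2.472]
force: [0.1, -0.5, -0.7]
width: -0.2
```

Emit:
arm_command --pt "0 0 0 -0.2 0 0 0" --pt "0 0 0 -0.1 0 0 0" --pt "0 0 0 0 0 0 0"

```text
clock: 22.0
eef_pos: [599.8, -204.5, 40.8]
tool_rot: [-0.8, 1.57, -0.733]
force: [-1.5, -0.6, 4.6]
width: -0.1
```

Emit:
arm_command --pt "0 0 0 -0.2 0 0 0" --pt "0 0 0 -0.1 0 0 0" --pt "0 0 0 0 0 0 0"

```text
clock: 22.25
eef_pos: [599.8, -204.5, 38.5]
tool_rot: [-1.056, 1.57, -0.988]
force: [-3.0, 0.9, 10.7]
width: 0.2
```

Emit:
arm_command --pt "0 0 0 -0.2 0 0 0" --pt "0 0 0 -0.15 0 0 0" --pt "0 0 0 0 0 0 0"

```text
clock: 22.5
eef_pos: [599.9, -204.5, 35.9]
tool_rot: [-1.227, 1.569, -1.16]
force: [-4.6, -0.7, 17.8]
width: 0.2
```

Emit:
arm_command --pt "0 0 0 3 0 0 0" --pt "0 0 0 4 0 0 0" --pt "0 -2 -2 0.7 0 0 0" --pt "0 -3 -3 0 0 0 0" --pt "0 -2.8 -3 0 0 0 0" --pt "0 0 0 -2 0 0 0" --pt "0 0 0 -3 0 0 0" --pt "0 0 0 -1.7 0 0 0" --pt "0 0 0 0 0 0 0" --pt "0 0 0 0 0 0 0"

```text
clock: 23.33
eef_pos: [521.5, -283.7, 43.4]
tool_rot: [2.702, 1.569, 2.77]
force: [-0.1, 0.4, -0.5]
width: 0.0
```

Emit:
arm_command --pt "0 0 0 -0.2 0 0 0" --pt "0 0 0 -0.15 0 0 0" --pt "0 0 0 0 0 0 0"

```text
clock: 23.58
eef_pos: [523.2, -283.5, 41.4]
tool_rot: [-0.173, 1.569, -0.105]
force: [0.2, -0.3, 4.1]
width: 0.2
```

Emit:
arm_command --pt "0 0 0 -0.2 0 0 0" --pt "0 0 0 -0.1 0 0 0" --pt "0 0 0 0 0 0 0"

```text
clock: 23.83
eef_pos: [523.3, -283.4, 38.8]
tool_rot: [-0.327, 1.569, -0.259]
force: [-1.8, 0.3, 9.2]
width: 0.3
```

Emit:
arm_command --pt "0 0 0 -0.2 0 0 0" --pt "0 0 0 -0.15 0 0 0" --pt "0 0 0 0 0 0 0"

```text
clock: 24.08
eef_pos: [523.3, -283.5, 36.1]
tool_rot: [-0.547, 1.568, -0.479]
force: [-3.7, 1.4, 16.3]
width: 0.2
```

Emit:
arm_command --pt "0 0 0 2 0 0 0" --pt "0 0 0 4 0 0 0" --pt "0 0 0 4 0 0 0" --pt "0 -1 0 4 0 0 0" --pt "0 -3 0 3 0 0 0" --pt "0 -3 0 2 0 0 0" --pt "0 -3 0 0 0 0 0" --pt "0 0 0 0 0 0 0" --pt "0 0 0 0 0 0 0" --pt "0 0 0 0 0 0 0"

```text
clock: 24.92
eef_pos: [423.2, -284.0, 223.6]
tool_rot: [-0.464, 1.57, -0.396]
force: [0.2, -0.0, -0.1]
width: 0.3
```

```bash
python3 - <<'E'
from h import *
s=ctrl.read_state();C=cam('wrist'); np.save('C16.npy',np.r_[C[0],C[1],C[2],C[3].ravel()])
im=ctrl.get_image('wrist'); cv2.imwrite('pics/w16.png',im)
im=ctrl.get_image('side'); crop(im,235,140,315,195,10,'pics/s16.png')
im=ctrl.get_image('top'); crop(im,285,145,385,225,8,'pics/t16.png')
print(s['clock'],s['eef_pos'],s['force'].round(1),s['width'],s['qd'].round(2))
E
```

```text
24.9167 [ 423.18032424 -284.02720571  223.58999081] [ 0.2 -0.  -0.1] 0.29198105306042005 [-0.02  0.02 -0.   -0.02 -0.    0.   -0.  ]
```

View pics/w16.png

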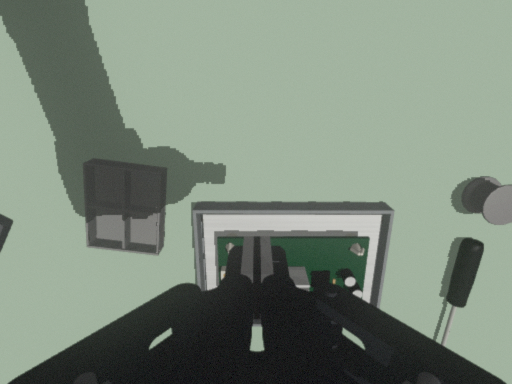

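View pics/s16.png

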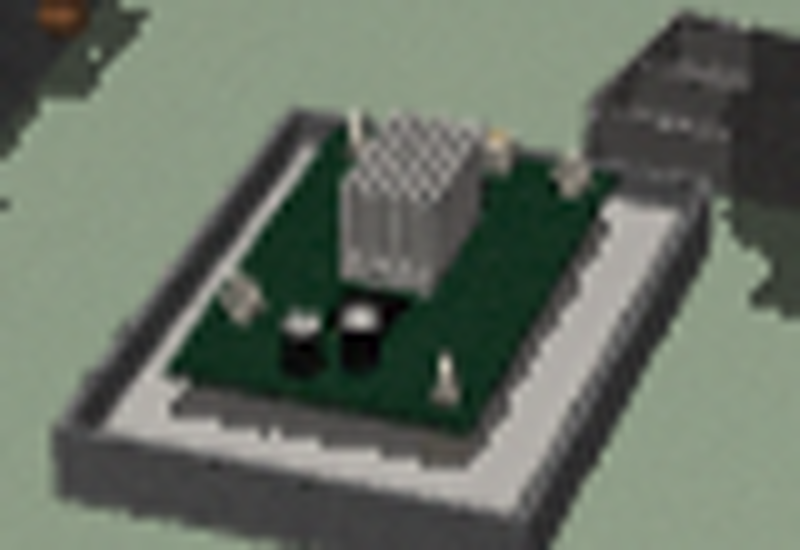

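View pics/t16.png

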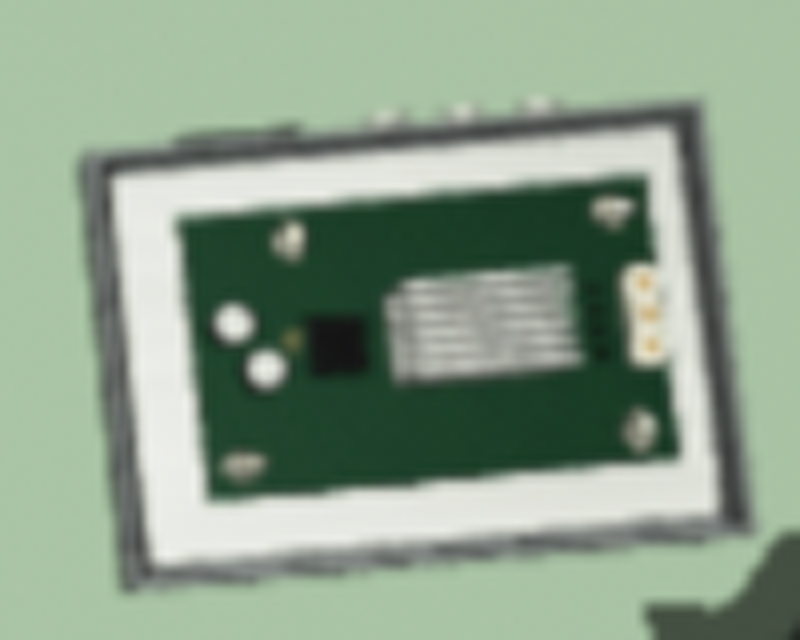

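```bash
python3 -c "
from cell import ctrl
print(ctrl.finish_job())"
```

```text
the job is handed in; nothing more can be done
None
```

The circuit board is seated on all four standoffs and I've handed the job in; no verdict came back. I carried it by the heat sink, lined the holes up on the standoff tips with all three cameras, laid it down and pressed beside each hole in turn.

- **Clicks:** I saw the force drop sharply at holes 0 and 2. Holes 1 and 3 were already down when I reached them, so I never saw those two click.
- **Re-press check:** the board's top was at about the same height at all four spots, a measured 41–42 mm. At 16–21 N each spot gave only the tray's own spring rate, and I estimate the tray went down about 7 mm at most.
- **Last pictures:** all four heads stand spread above a level board. The gripper is clear at about 224 mm, with no force on it. Nothing else on the bench looks moved.
- **Disagreements:** the cameras differed by up to about 4 mm in absolute position, so I aligned the board by holes against tips in the same picture. The measured seated height is also about 1.5 mm below the nominal 43 mm, at all four corners alike, which I took as arm or calibration bias.

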